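# Load the porous stones into the de-airing chamber and latch it

### The arm

A 6-joint arm with a two-finger parallel gripper is mounted at the origin on a cart in front of the work surface, level with it; the furniture and walls round the work are solid. World frame = base frame: x ahead of the robot, y to its left, z up, the work surface at z = 0. Lengths are in m, angles in rad, forces in N, time in s.
With the tool pointing down it reaches from about 0.35 to 0.85 m from the base axis. Payload 8.1 kg.
Tool frame: the origin (TCP) lies midway between the tips of the shut fingers; the grasp point (between the pads) lies 19 mm behind it; z points along the fingers, y is the line along which they close (so a half turn about z gives the same grasp; the last joint's range is limited). The gripper opens to 93 mm and grips with 3 to 60 N. Pads are 15 mm wide; open, the fingers measure 128 mm over their backs; the gripper's body (75 mm by 188 mm) begins 65 mm behind the grasp point.
Start: joints at [-1.204, 0.13, 1.488, -0, 1.523, -0.085], TCP at [0.262, -0.54, 0.219] pointing down, gripper open.
Joint ranges: [-2.96, 2.96], [-0.89, 2.26], [0.02, 2.5], [-1.34, 4.48], [0, 2.73], [-2.66, 2.66]. Speed limits (rad/s): [2.39, 2.39, 2.79, 3.14, 3.14, 3.14].

### API

Orientations are given as a rotation vector (axis times angle).
In Python, from plant import read_state, read_camera, get_calibration, close_job gives the robot as it stands.
- The arm moves only by the shell command python3 -m crank 'ROWS' [FORCE]. ROWS is JSON, a list that holds one entry, the list of rows, each a list of 7 numbers: the gripper's target within -1 to 1 (fully open at 1, half-way at 0, shut at -1), then the shift along the tool's x, y, z as a fraction of full scale, then the turn, a rotation vector about the tool's x, y, z as a fraction of full scale. In form: [[[grip, x, y, z, rx, ry, rz], ...]]. A call has exactly 5 rows; each row is the pose to reach, as a shift and turn from the pose commanded when the call began, along the tool's axes at that moment; what a row does not reach only later rows make up. Full scale, the value 1, is 0.5 m for a shift and 90 degrees for a turn. A row lasts 1/8 s, in which the tool goes at most 62.5 mm and 10.7 degrees, less where a joint would pass 70% of its speed; a pose out of reach is approached as far as the arm can. A call with a number of a shift or a turn outside -1 to 1 is refused whole. A call with a gripper value outside its range is refused whole. The fingers move at their own pace and stop on an object; FORCE is the grip in N (left out, the last holds). Time passes only in rows, so rows that repeat a pose let the fingers close, or fill a call up. It gives the time, the measured TCP pose, the force, the opening and the grip force at its end, in the units of the state.
- read_state(): the state, without advancing time (a new reading comes with each control period).
- read_camera(name): name is "side" or "top"; returns the picture (480x640x3 uint8, red, green, blue); there is no depth.
- get_calibration(name): a dict with "fx", "fy", "cx", "cy" (pixels), "dist_coeffs" ([k1, k2, p1, p2, k3] as OpenCV has them; the pictures are not rectified), "eye" and "orientation" of the camera in the world. Camera axes: x right, y down, z forward; pixel columns grow to the right and rows downward; lengths in m; the calibration is good to about 2 mm. A picture is of the moment at which its call begins. get_calibration takes no time and is no camera call.
- close_job(): hands the job in; it is judged then, once.
The state is a dict: "t": time; "q": joint angles; "dq": joint speeds; "joint_torque": joint torques, N m; "tool_pos": TCP position; "orientation": TCP orientation; "force": force on the tool from outside, world axes, zero at the start; "wrist_torque": the same for the moment, N m; "opening": finger opening in m; "gripper_force": force on a finger pad.
Only numpy, scipy, OpenCV 4.12 (cv2) and the standard library are available. Lean on these libraries where they do the work, as an engineer would, in place of code of your own. Each camera call takes 0.05 s, during which the arm holds its last target. There are 200 camera calls.

### The job

Load every porous stone that is in the blue-grey soaking tray into the aluminium de-airing chamber, each lying flat on the rack (none on top of another); there may be two or three. The lanes of the tray are too tight for fingers round a lying stone, so tip a stone up against the sloped end of its lane until its edge stands clear of the rim, then take hold of it. When all are in, swing the lid shut, hook the loop of the draw latch over the keeper on the lid, and press the lever fully down over centre against the chamber; leave the other things on the bench riser where they are.

Things in the scene. Friction and masses are not known exactly. Their poses are not given: they have to be found in the camera images.
- stone_1: brown porous stone, a stiff flat disc 62 mm across, 10 mm thick, about 50 g; origin at the centre of its underside, z through its thickness. Lies flat in one lane of the tray at the start (None if absent).
- stone_2: grey porous stone, a stiff flat disc 62 mm across, 10 mm thick, about 50 g; origin at the centre of its underside, z through its thickness. Lies flat in one lane of the tray at the start (None if absent).
- stone_3: brown porous stone, a stiff flat disc 60 mm across, 10 mm thick, about 50 g; origin at the centre of its underside, z through its thickness. Lies flat in one lane of the tray at the start (None if absent).
- tray: blue-grey soaking tray, fixed, 120 mm long (x), 218 mm wide (y), 20 mm high, standing on the riser (top 156 mm above the bench); origin at the centre of its underside. Three lanes along x, 66 mm wide, 5 mm walls between, centres at y = -71, 0, +71 mm; lane floor 4 mm above the origin, rim at 20 mm, so a lying stone is 6 mm below the rim.
- lane_2 (a point): middle of the flat floor of the middle lane. The flat floor runs from tray x = +55 mm (upright end wall) to -38 mm; there a 40-degree slope begins. At the start a stone lies near the slope with 24 to 32 mm of free floor behind it (+x); pushed from there with closed fingers towards -x, it climbs the slope. One knocked back against the end wall can be drawn forward by light pressure on its top.
- crest (a point): top of the slope at the end of the middle lane, tray x = -57 mm, z = 20 mm; outer face of that end 3 mm on. A stone pushed until its rear edge is at about tray x = -14 mm stays tilted about 20 degrees on the crest, front edge raised and out over the end; 12 mm further it tips over. It can then be gripped by front and rear rim with the gripper tilted to suit.
- chamber: aluminium de-airing chamber, fixed, 150 mm deep (x), 234 mm wide (y), rim 58 mm high, on the riser; latch front at -x, lid hinge at +x; origin at the centre of its underside. Inside: x from -67 to +67 mm, y from -109 to +109 mm; rack (inner floor) at 24 mm, with two ribs along x, 4 mm wide and 6 mm high, at y = -37 and +37 mm, making three bays.
- bay_2 (a point): point on the rack in the middle bay, 57 mm behind the inner face of the front wall, a good place for a stone's centre; the other bays' like points are 74 mm to either side along the chamber's y
- lid (a joint): angle of the chamber's clear lid with aluminium frame, rad: 0 shut (a little below 0 when latched, the seal gives), about 2.0 as found, leaning back. Its hinge is stiff: it stays at any angle and takes about 2 to 5 N at the front edge to move.
- lid_hinge (a point): middle of the lid's hinge line, on the chamber's rear rim, line along the chamber's y
- lid_edge (a point): middle of the lid's free (front) edge, on its outer face; 153 mm from the hinge line. The lid is 12 mm thick and 234 mm wide.
- keeper (a point): seat of the latch's bar in the steel keeper on the lid's front edge, 8 mm in front of the lid, 6 mm above the rim; axes as the chamber's when shut. The keeper is 32 mm wide (y); its groove reaches from x = +5 to -5.5 mm, then a 4.5 mm thick lip stands 6 mm above this point; a back plate on the lid stands 15 mm above it. Hooked and tight, the bar lies at x = -2 mm against the lip.
- lever (a joint): angle of the latch's steel lever plate about its pivot on the chamber's front wall, rad: 0 down against the chamber (closed), 1.57 straight out to the front, about 2.2 as found (out and up); it stays where it is left. With the loop hooked, the pull of the seal grows from about 1.0 rad on (press of about 5 N near the tip), throws it back if let go above 0.45 rad, and below 0.3 rad snaps it to 0.
- lever_hinge (a point): the lever's pivot, axis along the chamber's y, 18 mm in front of the front wall and 17 mm below the rim
- lever_tip (a point): outer face of the lever's end, 36 mm from its pivot; the lever is 34 mm wide
- loop (a joint): angle of the latch's loop relative to the lever, rad: 0 lies along the lever with its bar beyond the lever's end; grows as it is swung up and over towards the lid; about 3.4 when closed. It turns freely and falls one way or the other by its weight.
- loop_hinge (a point): pivot of the loop on the lever, 11 mm from the lever's pivot, axis along the chamber's y
- loop_bar (a point): middle of the loop's cross bar, 33 mm from the loop's pivot; the bar is a 7 mm steel rod, 56 mm long along the chamber's y, with a side arm to the pivot at each end (5 mm inboard of the ends); may be gripped by its two ends or across. With the lever as found, the bar swung over the keeper and let go leans on the back plate, and slides down behind the lip as the lever is lowered.
- sample_cap: aluminium sample top cap with a brass drain stub, 62 mm across, 81 mm over the stub, 36 mm high, bystander at the back of the riser; origin at the middle of its underside
- tin: aluminium moisture tin with lid, 64 mm wide, 34 mm high, bystander; origin at the centre of its underside
- weight_a: brass weight with a knob, 36 mm wide, 40 mm high, bystander; origin at the centre of its underside
- ptfe_tape: small roll of black tape lying flat, 59 mm across, 19 mm high, bystander; origin at the centre of its underside

How it is judged:
On the way, in this order (a step that is already met when the one before it is completed fails the run):
1. every stone lies flat on the chamber's rack (x of stone_1 in the frame of chamber between -0.046 and 0.046 m and y of stone_1 in the frame of chamber between -0.088 and 0.088 m and z of stone_1 in the frame of chamber between 0.02 and 0.0285 m and angle between each of stone_1, stone_2, stone_3's own z axis and vertical below 0.08 rad and linear speed of each of stone_1, stone_2, stone_3 below 0.03 m/s and x of stone_2 in the frame of chamber between -0.046 and 0.046 m and y of stone_2 in the frame of chamber between -0.088 and 0.088 m and z of stone_2 in the frame of chamber between 0.02 and 0.0285 m and x of stone_3 in the frame of chamber between -0.046 and 0.046 m and y of stone_3 in the frame of chamber between -0.088 and 0.088 m and z of stone_3 in the frame of chamber between 0.02 and 0.0285 m and value of joint lid above 0.5 rad), for 0.2 s.
2. the lid is shut (value of joint lid below 0.03 rad), for 0.2 s.
3. the loop's bar is hooked behind the keeper's lip (value of joint lid below 0.03 rad and x of loop_bar in the frame of keeper between -0.004 and 0.006 m and z of loop_bar in the frame of keeper between -0.004 and 0.0088 m), for 0.2 s.
4. the lever is pressed down over centre with the loop on the keeper (value of joint lid below 0.03 rad and x of loop_bar in the frame of keeper between -0.005 and 0.006 m and z of loop_bar in the frame of keeper between -0.004 and 0.004 m and value of joint lever below 0.1 rad), for 0.2 s.
At the end, for the whole second after the job is handed in: Every stone present lies flat on the chamber's rack (tilt under 0.08 rad, underside within 4 mm of the rack), the lid is shut (under 0.03 rad), the loop's bar sits in the keeper (within 4 mm of its seat in height, behind the lip) and the lever is down (under 0.10 rad) (all of step 4 and x of stone_1 in the frame of chamber between -0.046 and 0.046 m and y of stone_1 in the frame of chamber between -0.088 and 0.088 m and z of stone_1 in the frame of chamber between 0.02 and 0.0285 m and angle between each of stone_1, stone_2, stone_3's own z axis and vertical below 0.08 rad and linear speed of each of stone_1, stone_2, stone_3 below 0.03 m/s and x of stone_2 in the frame of chamber between -0.046 and 0.046 m and y of stone_2 in the frame of chamber between -0.088 and 0.088 m and z of stone_2 in the frame of chamber between 0.02 and 0.0285 m and x of stone_3 in the frame of chamber between -0.046 and 0.046 m and y of stone_3 in the frame of chamber between -0.088 and 0.088 m and z of stone_3 in the frame of chamber between 0.02 and 0.0285 m); the robot touches nothing.
It fails at once if the sample cap is pushed out of its place (3 cm) or tipped over (distance of sample_cap from where it was at the start of the episode above 0.03 m or angle between sample_cap's own z axis and vertical above 0.5 rad).
It fails at once if the moisture tin is pushed out of its place (3 cm) or tipped over (distance of tin from where it was at the start of the episode above 0.03 m or angle between tin's own z axis and vertical above 0.5 rad).
It fails at once if the brass weight is pushed out of its place (3 cm) or tipped over (distance of weight_a from where it was at the start of the episode above 0.03 m or angle between weight_a's own z axis and vertical above 0.5 rad).
It fails at once if the black tape roll is pushed out of its place (3 cm) or tipped over (distance of ptfe_tape from where it was at the start of the episode above 0.03 m or angle between ptfe_tape's own z axis and vertical above 0.5 rad).
Of stone_1, stone_2, stone_3 only 2 to 3 are there at a start; the rules pass over those that are not, and their reading is None.
At some moment in a run one of stone_1, stone_2, stone_3 may be knocked a few centimetres aside while the robot is not near it.
It also fails if it takes over 210 s, if anything falls off the work surface, if the arm or the gripper's body presses on something with over 40 N, if the wrist force passes 120 N, or if a joint passes its speed limit or range.

## Working session

There is one attempt and no reset: what is moved stays moved. The work goes in short steps, Python scripts to look and compute and a shell command to move; the robot and the scene stay as the last step left them, time stands still between calls to the robot, and variables do not carry over. Pictures are saved under pics/ and viewed, at most 14 in all, crops included, and the job is handed in when it is done.

```bash
mkdir -p pics; ls
python3 - <<'E'
from plant import *
import cv2
for n in("top","side"):
    im=read_camera(n); cv2.imwrite(f"pics/{n}0.png",im[:,:,::-1]); print(n,get_calibration(n))
s=read_state();print(s)
E
```

```text
pics
top {'fx': 571.6179876600462, 'fy': 571.6179876600462, 'cx': 319.80483095427684, 'cy': 227.97609568683305, 'dist_coeffs': array([0.03753125, 0.        , 0.        , 0.        , 0.        ]), 'eye': array([ 0.45569106, -0.18156254,  1.07721277]), 'orientation': array([-2.15779558,  2.11367504, -0.21547174])}
side {'fx': 539.9529053985261, 'fy': 539.9529053985261, 'cx': 318.3105086921501, 'cy': 232.29553783375985, 'dist_coeffs': array([0.05788857, 0.        , 0.        , 0.        , 0.        ]), 'eye': array([ 0.65332059, -0.96886095,  0.51839129]), 'orientation': array([-1.93616662, -0.03323131,  0.05365338])}
{'t': 0.1, 'q': array([-1.20438123e+00,  1.31097674e-01,  1.48917389e+00,  7.46242481e-06,
        1.52299014e+00, -8.54170056e-02]), 'dq': array([ 4.59704225e-05, -8.58311580e-04, -8.33527256e-04, -3.30858935e-04,
       -7.42016220e-04, -1.80327274e-03]), 'joint_torque': array([ 1.20510649e-03, -5.61343575e+01, -4.93094659e+01,  7.73601746e-02,
        2.92030448e-02,  2.75837806e-06]), 'tool_pos': array([ 0.2617976 , -0.53930171,  0.21768323]), 'orientation': array([-3.06015113e+00, -7.03343363e-01,  3.55362389e-04]), 'force': array([ 0.04010071, -0.67219481,  0.24031191]), 'wrist_torque': array([-0.02712247,  0.01611196,  0.03035038]), 'gripper_force': 0.0, 'opening': 0.09279927800595045}
```

View pics/top0.png

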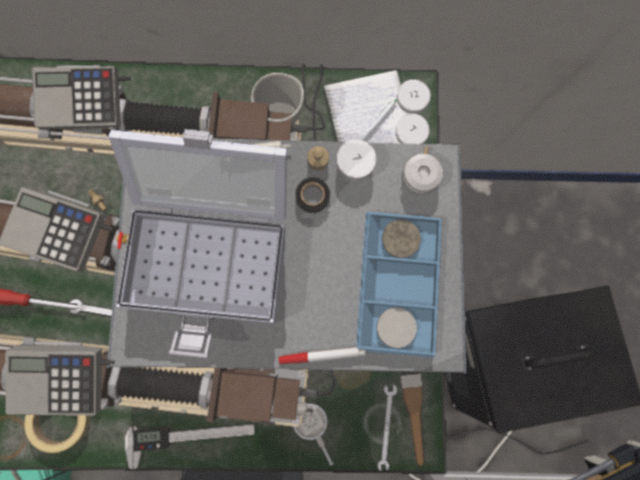

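View pics/side0.png

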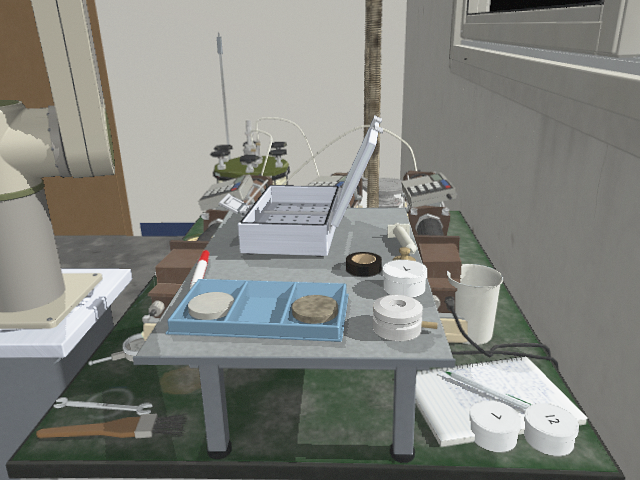

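The top view shows two stones: brown in the upper lane at (402,238) and grey in the lower lane at (397,327). The middle lane is empty. The chamber is at (205,265) with its latch at (192,335). I'll enlarge both areas to get corners.

```bash
cat > h.py <<'E'
import numpy as np,cv2
from scipy.spatial.transform import Rotation as R
from scipy.optimize import least_squares
from plant import *
C={n:get_calibration(n) for n in("top","side")}
def K(c): return np.array([[c['fx'],0,c['cx']],[0,c['fy'],c['cy']],[0,0,1]])
def proj(n,P):
    c=C[n]; Rm=R.from_rotvec(c['orientation']).as_matrix().T
    return cv2.projectPoints(np.asarray(P,float).reshape(-1,1,3),cv2.Rodrigues(Rm)[0],-Rm@c['eye'],K(c),c['dist_coeffs'])[0].reshape(-1,2)
def plane(n,px,z):
    c=C[n]; u=cv2.undistortPoints(np.asarray(px,float).reshape(-1,1,2),K(c),c['dist_coeffs']).reshape(-1,2)
    d=np.c_[u,np.ones(len(u))]@R.from_rotvec(c['orientation']).as_matrix().T
    return c['eye']+d*((z-c['eye'][2])/d[:,2])[:,None]
def crop(n,name,x0,y0,w,h,s,im=None):
    im=read_camera(n)[:,:,::-1] if im is None else im
    cv2.imwrite(f"pics/{name}.png",cv2.resize(im[y0:y0+h,x0:x0+w],None,fx=s,fy=s,interpolation=cv2.INTER_CUBIC))
def yawpose(x,y,z,th): return np.array([x,y,z]),R.from_euler('z',th).as_matrix()
E
python3 - <<'E'
from h import *
a=cv2.imread("pics/top0.png")
crop("top","topL",100,125,200,240,2.5,a)
crop("top","topR",340,200,120,160,3.75,a)
a=cv2.imread("pics/side0.png")
print(plane("top",[(402,238),(397,327),(205,265)],.17))
E
```

```text
[[ 0.60834855 -0.33138461  0.17      ]
 [ 0.46689101 -0.32237416  0.17      ]
 [ 0.55798748 -0.01766298  0.17      ]]
```

View pics/topL.png

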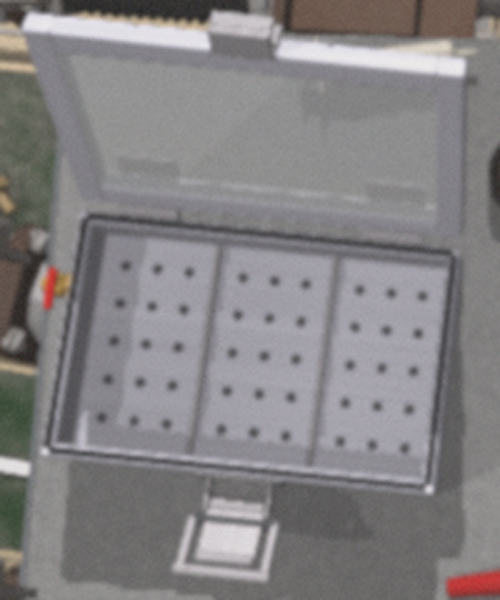

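View pics/topR.png

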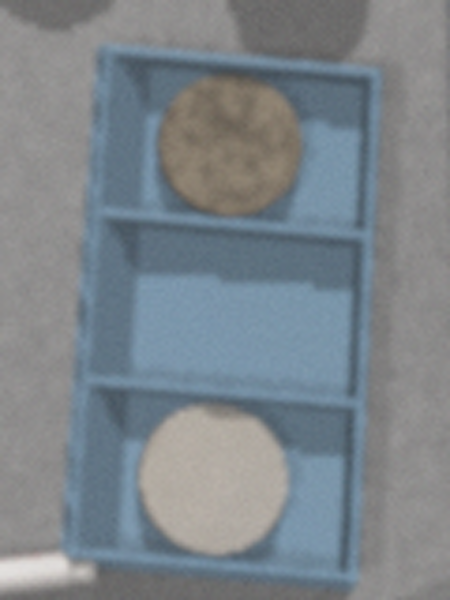

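```bash
cat >> h.py <<'E'
def fit(pix,loc,x0,z):
    f=lambda p:(proj("top",[yawpose(p[0],p[1],z,p[2])[0]+yawpose(0,0,0,p[2])[1]@np.array(l) for l in loc])-pix).ravel()
    r=least_squares(f,x0); return r.x,np.abs(r.fun).max()
E
python3 - <<'E'
from h import *
p=np.array([(103,47),(381,68),(356,580),(66,555)])/3.75+[340,200]
l=[(-.06,.109,.02),(.06,.109,.02),(.06,-.109,.02),(-.06,-.109,.02)]
T,e=fit(p,l,[.54,-.33,-1.57],.156);print("tray",T,e)
p=np.array([(88,215),(455,252),(430,490),(45,452)])/2.5+[100,125]
l=[(.075,.117,.058),(.075,-.117,.058),(-.075,-.117,.058),(-.075,.117,.058)]
Cc,e=fit(p,l,[.55,-.02,0],.156);print("chamber",Cc,e)
s=plane("top",np.array([(231,145),(214,478)])/3.75+[340,200],.170)
o,M=yawpose(T[0],T[1],.156,T[2]);print("stones tray",(s-o)@M,"\n",s)
for n,pt in dict(crest=(-.057,0,.02)).items(): print(n,o+M@pt)
o,M=yawpose(Cc[0],Cc[1],.156,Cc[2])
for y in(-.074,0,.074):print("bay",o+M@[-.01,y,.024])
# stones positions px in lanes of side view check
print(proj("side",s))
E
```

```text
tray [ 0.53733954 -0.32735015 -1.63745522] 1.4276175143945693
chamber [ 0.55300327 -0.02149397 -0.08180246] 3.0306170976583644
stones tray [[-0.00128344  0.06997491  0.014     ]
 [-0.00012565 -0.07133187  0.014     ]] 
 [[ 0.60724453 -0.33073056  0.17      ]
 [ 0.46617446 -0.3224734   0.17      ]]
crest [ 0.54113628 -0.27047674  0.176     ]
bay [ 0.53699008 -0.0944294   0.18      ]
bay [ 0.54303671 -0.02067685  0.18      ]
bay [0.54908335 0.05307569 0.18      ]
[[312.97323115 304.97609107]
 [209.86087049 301.7243069 ]]
```

```bash
cat >> h.py <<'E'
TR=(0.53734,-0.32735,.156,-1.6375)
def tw(x,y,z): o,M=yawpose(*TR); return o+M@[x,y,z]
def orient(yang,tilt=0,axis=None):
    # tool y at world yaw yang, tool z down; then world rotation tilt about axis
    y=np.array([np.cos(yang),np.sin(yang),0]); z=np.array([0,0,-1.]); M=np.c_[np.cross(y,z),y,z]
    return M if axis is None else R.from_rotvec(tilt*np.array(axis,float)).as_matrix()@M
def rows(targets,p=None,M=None):
    """targets list of (pos,Mat); each from previous; prints shift & turn fractions"""
    s=read_state()
    if p is None: p,M=s['tool_pos'],R.from_rotvec(s['orientation']).as_matrix()
    for q,N in targets:
        d=M.T@(np.array(q)-p)/.5; r=R.from_matrix(M.T@N).as_rotvec()/(np.pi/2)
        print(np.round(np.r_[d,r],4).tolist(),"mm %.0f deg %.0f"%(np.linalg.norm(d)*500,np.linalg.norm(r)*90))
        p,M=np.array(q),N
E
python3 - <<'E'
from h import *
s=read_state();p=s['tool_pos']
N=orient(TR[3]+np.pi/2)
a=tw(.043,.071,.1)
rows([((.40,-.45,.30),N),(a,N),(tw(.043,.071,.030),N),(tw(.043,.071,.006),N)])
E
```

```text
[0.3267, -0.0403, -0.1645, -0.0009, -0.0006, -0.6699] mm 184 deg 60
[0.1771, 0.3997, 0.088, 0.0, 0.0, 0.0] mm 223 deg 0
[0.0, 0.0, 0.14, 0.0, 0.0, 0.0] mm 70 deg 0
[0.0, 0.0, 0.048, 0.0, 0.0, 0.0] mm 24 deg 0
```

```bash
python3 -m crank '[[[-1,0,0,-0.08,0,0,0],[-1,0.1,-0.01,-0.16,0,0,-0.1],[-1,0.2,-0.03,-0.164,0,0,-0.22],[-1,0.327,-0.04,-0.164,-0.001,-0.001,-0.33],[-1,0.327,-0.04,-0.164,-0.001,-0.001,-0.44]]]' 20
python3 -m crank '[[[-1,0,0,0,0,0,-0.11],[-1,0,0,0,0,0,-0.23],[-1,0,0,0,0,0,-0.23],[-1,0,0,0,0,0,-0.23],[-1,0,0,0,0,0,-0.23]]]'
python3 - <<'E'
from h import *
N=orient(TR[3]+np.pi/2)
rows([(tw(.043,.071,.1),N),(tw(.043,.071,.030),N),(tw(.043,.071,.006),N)])
E
```

```text
t: 0.72
tool_pos: [0.4037, -0.4475, 0.3002]
orientation: [2.632, 1.713, -0.0]
force: [-1.5, -1.1, -0.2]
opening: 0.0474
gripper_force: 0.0
t: 1.35
tool_pos: [0.4002, -0.4505, 0.3005]
orientation: [2.296, 2.142, -0.002]
force: [0.2, 0.5, -0.2]
opening: 0.001
gripper_force: 0.0
[0.1791, 0.3987, 0.0887, 0.0, 0.0013, -0.0016] mm 223 deg 0
[0.0, 0.0, 0.14, 0.0, 0.0, 0.0] mm 70 deg 0
[0.0, 0.0, 0.048, 0.0, 0.0, 0.0] mm 24 deg 0
```

```bash
python3 -m crank '[[[-1,0.045,0.1,0.022,0,0,0],[-1,0.09,0.2,0.044,0,0,0],[-1,0.135,0.3,0.066,0,0,0],[-1,0.179,0.399,0.089,0,0.001,-0.001],[-1,0.179,0.399,0.089,0,0.001,-0.001]]]'
python3 -m crank '[[[-1,0,0,0.05,0,0,0],[-1,0,0,0.1,0,0,0],[-1,0,0,0.14,0,0,0],[-1,0,0,0.14,0,0,0],[-1,0,0,0.14,0,0,0]]]'
python3 - <<'E'
from h import *
N=orient(TR[3]+np.pi/2)
rows([(tw(.043,.071,.030),N),(tw(.043,.071,.006),N)])
a=read_camera("top")[:,:,::-1].copy();b=read_camera("side")[:,:,::-1].copy()
im=np.hstack([cv2.resize(a[160:360,310:470],None,fx=2.5,fy=2.5,interpolation=2),cv2.resize(b[200:400,200:360],None,fx=2.5,fy=2.5,interpolation=2)])
cv2.imwrite("pics/d1.png",im)
E
```

```text
t: 1.98
tool_pos: [0.6076, -0.3714, 0.2522]
orientation: [-2.287, -2.148, 0.0]
force: [-1.1, -0.2, -0.4]
opening: 0.0004
gripper_force: 0.0
t: 2.6
tool_pos: [0.6055, -0.3751, 0.1873]
orientation: [2.292, 2.146, -0.0]
force: [-0.5, 0.4, 0.0]
opening: 0.0002
gripper_force: 0.0
[0.0001, -0.0004, 0.0026, 0.0009, 0.0009, 0.0006] mm 1 deg 0
[0.0, 0.0, 0.048, 0.0, 0.0, 0.0] mm 24 deg 0
```

View pics/d1.png

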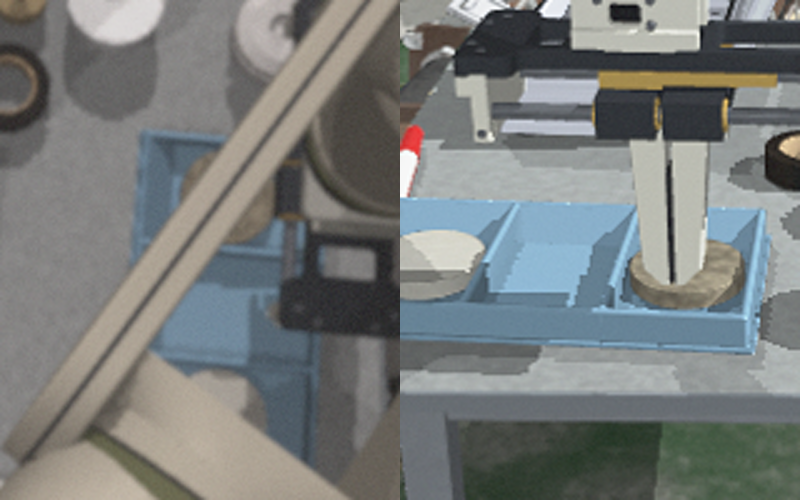

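Run:
```python
from h import *
f=lambda P:[((u-200)*2.5+400,(v-200)*2.5) for u,v in proj("side",P)]
print(f([read_state()['tool_pos'],tw(.06,.1095,.02),tw(.06,-.0355,.02),tw(0,.071,.014),tw(.06,.1095,0), tw(-.06,.109,.02)]))
```

```text
[(np.float64(673.7748403671749), np.float64(273.69805266134847)), (np.float64(746.9343506455118), np.float64(315.3082554588505)), (np.float64(456.90128109038585), np.float64(303.64349677016787)), (np.float64(684.0395885882926), np.float64(263.6757396337823)), (np.float64(747.2914166757766), np.float64(350.88783433800273)), (np.float64(762.9574152900946), np.float64(205.91517827421285))]
```

```bash
python3 -m crank '[[[-1,0,0.003,0.01,0.001,0.001,0],[-1,0,0.003,0.02,0.001,0.001,0],[-1,0,0.003,0.03,0.001,0.001,0],[-1,0,0.003,0.04,0.001,0.001,0],[-1,0,0.003,0.05,0.001,0.001,0]]]'
python3 -m crank '[[[-1,0.006,0,0,0,0,0],[-1,0.012,0,0,0,0,0],[-1,0.018,0,0,0,0,0],[-1,0.024,0,0,0,0,0],[-1,0.03,0,0,0,0,0]]]'
python3 -m crank '[[[-1,0.006,0,0,0,0,0],[-1,0.012,0,0,0,0,0],[-1,0.018,0,0,0,0,0],[-1,0.024,0,0,0,0,0],[-1,0.03,0,0,0,0,0]]]'
python3 - <<'E'
from h import *
s=read_state();o,M=yawpose(*TR);print((s['tool_pos']-o)@M,s['force'])
crop("side","p1",200,200,200,160,3)
E
```

```text
t: 3.32
tool_pos: [0.6068, -0.3745, 0.1604]
orientation: [-2.291, -2.147, 0.0]
force: [-0.5, -0.7, -0.1]
opening: 0.0004
gripper_force: 0.0
t: 3.95
tool_pos: [0.6078, -0.3595, 0.161]
orientation: [-2.291, -2.147, 0.0]
force: [0.8, -0.2, -0.2]
opening: 0.0007
gripper_force: 0.4
t: 4.58
tool_pos: [0.6089, -0.3445, 0.1611]
orientation: [-2.291, -2.147, 0.0]
force: [0.9, -0.7, 0.4]
opening: 0.0006
gripper_force: 0.2
[0.01232858 0.07249812 0.00505407] [ 0.85862241 -0.68132505  0.42384067]
```

View pics/p1.png

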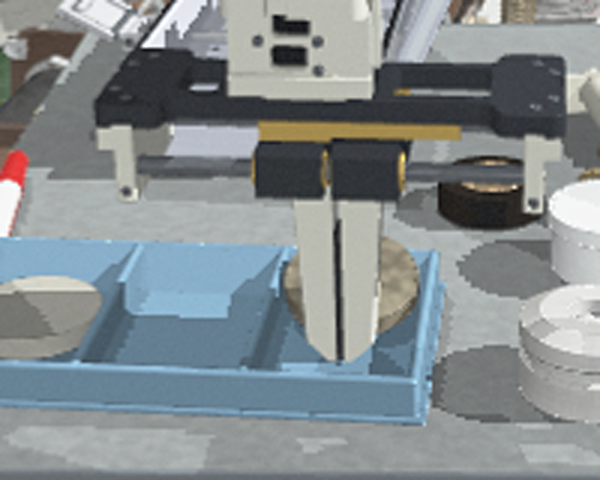

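The stone is climbing the slope, and the fingertips narrow towards the end. I'll push the remaining 17 mm and then back off.

```bash
python3 -m crank '[[[-1,0.007,0,0,0,0,0],[-1,0.014,0,0,0,0,0],[-1,0.021,0,0,0,0,0],[-1,0.028,0,0,0,0,0],[-1,0.034,0,0,0,0,0]]]'
python3 -m crank '[[[-1,0,0,0,0,0,0],[-1,-0.01,0,0,0,0,0],[-1,-0.02,0,0,0,0,0],[-1,-0.02,0,-0.06,0,0,0],[-1,-0.02,0,-0.12,0,0,0]]]'
python3 - <<'E'
from h import *
s=read_state();o,M=yawpose(*TR);print((s['tool_pos']-o)@M)
# world tilt axis: tray y; tool z should lean to tray -x
th=np.deg2rad(14)
for sg in(1,-1):
    N=orient(TR[3],sg*th,M[:,1]); print(sg,M.T@N)
crop("side","p2",200,200,200,160,3)
E
```

```text
t: 5.25
tool_pos: [0.6099, -0.3274, 0.161]
orientation: [-2.291, -2.147, 0.0]
force: [-0.7, -1.0, -0.1]
opening: 0.0003
gripper_force: 0.2
t: 5.88
tool_pos: [0.6089, -0.3382, 0.2211]
orientation: [-2.291, -2.145, 0.001]
force: [-0.3, -1.1, 0.1]
opening: 0.0005
gripper_force: 0.0
[0.006076   0.07208293 0.06506852]
1 [[ 8.25916223e-17  9.70295726e-01 -2.41921896e-01]
 [ 1.00000000e+00 -1.10320616e-16  9.29725157e-19]
 [-2.25193961e-17 -2.41921896e-01 -9.70295726e-01]]
-1 [[ 8.25916223e-17  9.70295726e-01  2.41921896e-01]
 [ 1.00000000e+00 -1.10320616e-16 -9.29725157e-19]
 [ 2.25193961e-17  2.41921896e-01 -9.70295726e-01]]
```

View pics/p2.png

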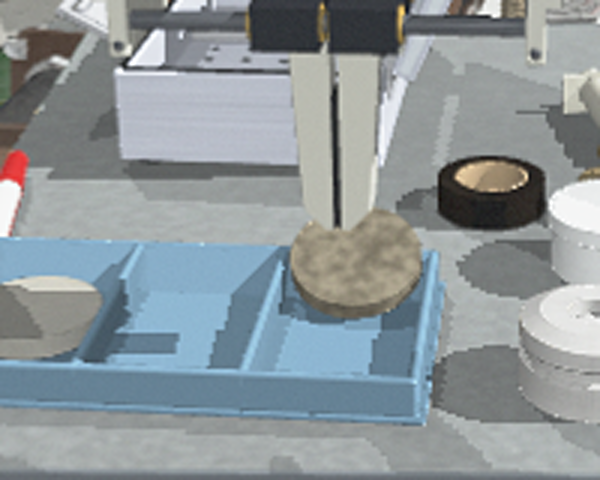

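The stone rests tilted on the crest. Next I'll turn to the tilted grasp.

```bash
cat >> h.py <<'E'
def grip_targets(xs,y,tilt=16,k=.006):
    """xs: tray x of upper rear corner"""
    o,M=yawpose(*TR); N=orient(TR[3],np.deg2rad(tilt),M[:,1]); mid=tw(xs-.0307,y,.0198)
    zt=N[:,2]; return N,mid-zt*.06,mid-zt*.02,mid+zt*k
E
python3 - <<'E'
from h import *
N,a,b,c=grip_targets(-.0122,.072)
N0=orient(TR[3])
rows([(tw(-.02,.072,.12),N0),(a,N),(b,N),(c,N)])
E
```

```text
[0.0538, -0.0033, -0.0978, 0.0029, -0.0009, 1.0008] mm 56 deg 90
[-0.0, -0.0127, 0.085, 0.1778, -0.0, 0.0] mm 43 deg 16
[-0.0, -0.0, 0.08, 0.0, 0.0, 0.0] mm 40 deg 0
[0.0, -0.0, 0.052, 0.0, 0.0, 0.0] mm 26 deg 0
```

```bash
python3 -m crank '[[[0.55,0,0,-0.098,0,0,0.05],[0.55,0.054,-0.003,-0.098,0,0,0.15],[0.55,0.054,-0.003,-0.098,0,0,0.26],[0.55,0.054,-0.003,-0.098,0,0,0.38],[0.55,0.054,-0.003,-0.098,0,0,0.5]]]'
python3 -m crank '[[[0.55,0,0,0,0,0,0.11],[0.55,0,0,0,0,0,0.22],[0.55,0,0,0,0,0,0.33],[0.55,0,0,0,0,0,0.44],[0.55,0,0,0,0,0,0.5]]]'
python3 - <<'E'
from h import *
N,a,b,c=grip_targets(-.0122,.072)
rows([(a,N),(b,N),(c,N)])
E
```

```text
t: 6.55
tool_pos: [0.6096, -0.3112, 0.2699]
orientation: [-2.941, -1.1, 0.001]
force: [-0.6, 0.4, 0.4]
opening: 0.0457
gripper_force: 0.0
t: 7.18
tool_pos: [0.6096, -0.3113, 0.2698]
orientation: [-3.139, 0.106, 0.002]
force: [-0.1, -0.4, -0.1]
opening: 0.0719
gripper_force: 0.0
[0.0021, -0.0111, 0.0727, 0.1772, 0.0008, -0.0008] mm 37 deg 16
[-0.0, -0.0, 0.08, 0.0, 0.0, 0.0] mm 40 deg 0
[0.0, -0.0, 0.052, 0.0, 0.0, 0.0] mm 26 deg 0
```

```bash
python3 -m crank '[[[0.55,0.001,-0.006,0.03,0.09,0,0],[0.55,0.002,-0.011,0.073,0.177,0.001,-0.001],[0.55,0.002,-0.011,0.073,0.177,0.001,-0.001],[0.55,0.002,-0.011,0.073,0.177,0.001,-0.001],[0.55,0.002,-0.011,0.073,0.177,0.001,-0.001]]]'
python3 -m crank '[[[0.55,0,0,0.02,0,0,0],[0.55,0,0,0.04,0,0,0],[0.55,0,0,0.06,0,0,0],[0.55,0,0,0.08,0,0,0],[0.55,0,0,0.08,0,0,0]]]'
python3 -m crank '[[[0.55,0,0,0.015,0,0,0],[0.55,0,0,0.03,0,0,0],[0.55,0,0,0.045,0,0,0],[0.55,0,0,0.052,0,0,0],[0.55,0,0,0.052,0,0,0]]]'
python3 - <<'E'
from h import *
N,a,b,c=grip_targets(-.0122,.072)
rows([(c,N)])
crop("side","p3",200,180,200,160,3)
E
```

```text
t: 7.8
tool_pos: [0.6119, -0.3048, 0.2358]
orientation: [-2.865, 0.086, -0.016]
force: [-0.4, 0.0, 0.4]
opening: 0.072
gripper_force: 0.0
t: 8.43
tool_pos: [0.611, -0.2936, 0.1935]
orientation: [-2.86, 0.088, -0.01]
force: [-0.3, -0.2, -0.7]
opening: 0.0726
gripper_force: 0.0
t: 9.05
tool_pos: [0.612, -0.2876, 0.1713]
orientation: [-2.862, 0.088, -0.014]
force: [-3.4, 0.2, 7.2]
opening: 0.072
gripper_force: 3.3
[0.0002, 0.0009, 0.0023, 0.0008, 0.0003, 0.0032] mm 1 deg 0
```

View pics/p3.png

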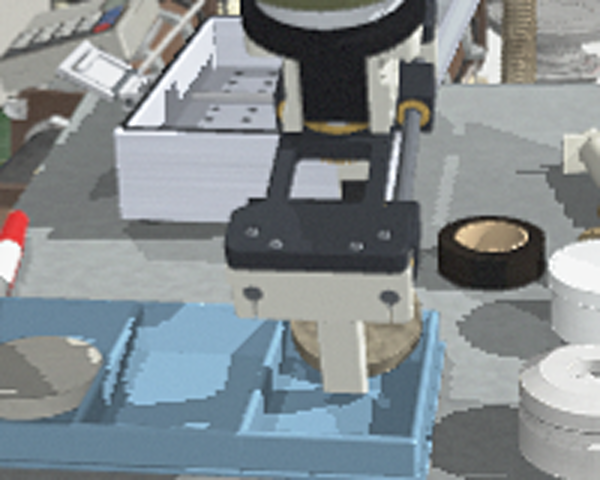

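Contact is light, about 7 N, with the tip on the floor. The finger sits about 4 mm left of the stone's middle. I'll raise 1.5 mm, shift 3 mm and close.

```bash
python3 -m crank '[[[0.55,0,0,-0.004,0,0,0],[0.55,0.006,0,-0.004,0,0,0],[0.55,0.006,0,-0.004,0,0,0],[0.3,0.006,0,-0.004,0,0,0],[0.2,0.006,0,-0.004,0,0,0]]]' 15
python3 -m crank '[[[0.1,0,0,0,0,0,0],[0.1,0,0,0,0,0,0],[0.1,0,0,0,0,0,0],[0.1,0,0,0,0,0,0],[0.1,0,0,0,0,0,0]]]' 25
python3 -m crank '[[[0.1,0,0,-0.01,0,0,0],[0.1,0,0,-0.02,0,0,0],[0.1,0,0,-0.03,0,0,0],[0.1,0,0,-0.04,0,0,0],[0.1,0,0,-0.06,0,0,0]]]' 25
python3 - <<'E'
from h import *
crop("side","p4",200,160,200,160,3)
E
```

```text
t: 9.72
tool_pos: [0.615, -0.2878, 0.1718]
orientation: [-2.861, 0.088, -0.013]
force: [-0.2, 0.1, -0.3]
opening: 0.0615
gripper_force: 15.0
t: 10.35
tool_pos: [0.6151, -0.2879, 0.172]
orientation: [-2.861, 0.088, -0.013]
force: [0.0, 0.3, -0.6]
opening: 0.061
gripper_force: 25.0
t: 10.98
tool_pos: [0.6143, -0.2961, 0.201]
orientation: [-2.861, 0.088, -0.012]
force: [-0.4, 0.2, -0.9]
opening: 0.0611
gripper_force: 25.0
```

View pics/p4.png

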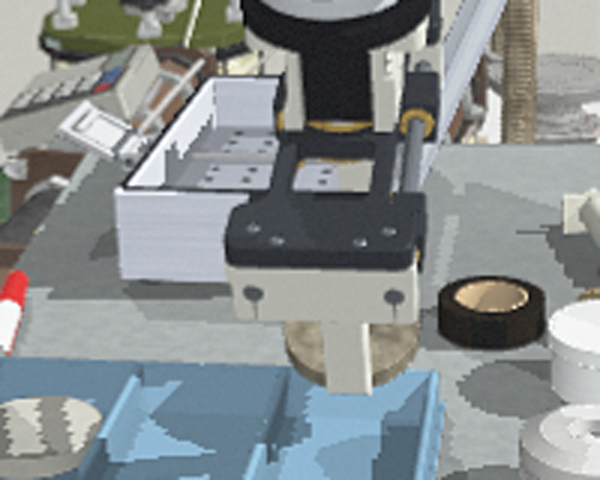

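Run:
```python
from h import *
q=lambda a:np.array(a)/2.5+[100,125]
P={'holes':([(146,345),(264,356),(382,369)],[(0,.074,.024),(0,0,.024),(0,-.074,.024)]),
'front':([(45,452),(430,490)],[(-.075,.117,.058),(-.075,-.117,.058)]),
'back':([(88,215),(455,252)],[(.075,.117,.058),(.075,-.117,.058)]),
'ribs':([(218,245),(193,455),(337,257),(313,465)],[(.067,.037,.03),(-.067,.037,.03),(.067,-.037,.03),(-.067,-.037,.03)])}
for ks in(['holes'],['holes','front'],['front','back'],['ribs'],list(P)):
    pix=np.vstack([q(P[k][0]) for k in ks]);loc=sum([P[k][1] for k in ks],[])
    x,e=fit(pix,loc,[.55,-.02,-.08],.156);print(ks,x.round(4),round(e,2))
# hole-based rack check
h=plane("top",q([(243,277),(306,285),(222,430),(286,436),(264,356)]),.18);print(h.round(4))
# side image predicted corners with last fit
o,M=yawpose(x[0],x[1],.156,x[2])
for l in [(-.075,-.117,0),(-.075,-.117,.058),(.075,-.117,.058),(.075,-.117,0)]: print(l,proj("side",[o+M@l]).round(1))
a=cv2.imread("pics/side0.png")
```

```text
['holes'] [ 0.5527 -0.0207 -0.0819] 0.26
['holes', 'front'] [ 0.5539 -0.021  -0.0805] 2.16
['front', 'back'] [ 0.553  -0.0215 -0.0818] 3.03
['ribs'] [ 0.5538 -0.0226 -0.0627] 1.41
['holes', 'front', 'back', 'ribs'] [ 0.5532 -0.0217 -0.0778] 3.01
[[ 0.603  -0.0047  0.18  ]
 [ 0.5987 -0.0445  0.18  ]
 [ 0.5066  0.0027  0.18  ]
 [ 0.5036 -0.0369  0.18  ]
 [ 0.5531 -0.0206  0.18  ]]
(-0.075, -0.117, 0) [[239.  255.6]]
(-0.075, -0.117, 0.058) [[236.4 223.5]]
(0.075, -0.117, 0.058) [[326.1 225.7]]
(0.075, -0.117, 0) [[326.7 258.3]]
```

```bash
cat >> h.py <<'E'
CH=(.555,-.021,.156,-.079)
def cw(x,y,z): o,M=yawpose(*CH); return o+M@[x,y,z]
E
python3 - <<'E'
from h import *
N=orient(CH[3])
Nm=orient((CH[3]+TR[3])/2)
rows([((.58,-.24,.29),Nm),(cw(-.01,-.074,.12),N),(cw(-.01,-.074,.040),N),(cw(-.01,-.074,.030),N)])
E
```

```text
[-0.0763, -0.1529, -0.1375, -0.1676, -0.0696, -0.4896] mm 110 deg 47
[0.1292, -0.2743, 0.028, 0.0, 0.0, -0.4961] mm 152 deg 45
[0.0, 0.0, 0.16, 0.0, 0.0, 0.0] mm 80 deg 0
[0.0, 0.0, 0.02, 0.0, 0.0, 0.0] mm 10 deg 0
```

```bash
python3 -m crank '[[[0.1,-0.01,-0.04,-0.09,-0.03,-0.014,-0.1],[0.1,-0.04,-0.08,-0.137,-0.07,-0.028,-0.2],[0.1,-0.076,-0.153,-0.137,-0.1,-0.042,-0.3],[0.1,-0.076,-0.153,-0.137,-0.13,-0.056,-0.39],[0.1,-0.076,-0.153,-0.137,-0.168,-0.07,-0.49]]]'
python3 -m crank '[[[0.1,0.03,-0.06,0,0,0,-0.1],[0.1,0.06,-0.13,0,0,0,-0.2],[0.1,0.09,-0.2,0,0,0,-0.3],[0.1,0.129,-0.274,0.02,0,0,-0.4],[0.1,0.129,-0.274,0.028,0,0,-0.496]]]'
python3 - <<'E'
from h import *
N=orient(CH[3])
rows([(cw(-.01,-.074,.12),N),(cw(-.01,-.074,.040),N),(cw(-.01,-.074,.030),N)])
crop("side","p5",200,100,200,200,3)
E
```

```text
t: 11.65
tool_pos: [0.5802, -0.239, 0.2888]
orientation: [2.939, 1.104, -0.001]
force: [-0.4, 0.1, -0.3]
opening: 0.0609
gripper_force: 25.0
t: 12.28
tool_pos: [0.5386, -0.0908, 0.2743]
orientation: [-2.297, -2.141, 0.0]
force: [1.0, -0.8, 0.2]
opening: 0.0611
gripper_force: 25.0
[-0.0062, 0.0016, -0.0034, -0.0007, -0.0006, 0.0055] mm 4 deg 1
[0.0, 0.0, 0.16, 0.0, 0.0, 0.0] mm 80 deg 0
[0.0, 0.0, 0.02, 0.0, 0.0, 0.0] mm 10 deg 0
```

View pics/p5.png

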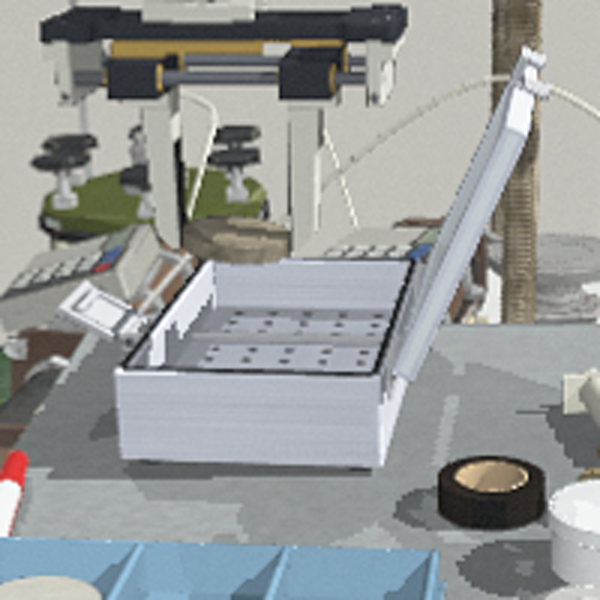

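The stone is held near the fingertips above the chamber, nearly level. I'll lower it.

```bash
python3 -m crank '[[[0.1,-0.006,0.002,0.03,-0.001,0,0.005],[0.1,-0.006,0.002,0.06,-0.001,0,0.005],[0.1,-0.006,0.002,0.1,-0.001,0,0.005],[0.1,-0.006,0.002,0.14,-0.001,0,0.005],[0.1,-0.006,0.002,0.156,-0.001,0,0.005]]]'
python3 -m crank '[[[0.1,0,0,0.004,0,0,0],[0.1,0,0,0.008,0,0,0],[0.1,0,0,0.011,0,0,0],[0.1,0,0,0.014,0,0,0],[0.1,0,0,0.014,0,0,0]]]'
```

```text
t: 12.95
tool_pos: [0.5386, -0.0961, 0.1933]
orientation: [-2.313, -2.121, 0.002]
force: [0.0, 1.3, 0.3]
opening: 0.061
gripper_force: 25.0
t: 13.58
tool_pos: [0.5406, -0.0964, 0.1908]
orientation: [2.313, 2.123, 0.003]
force: [-1.9, 3.8, 5.9]
opening: 0.061
gripper_force: 25.0
```

```bash
python3 -m crank '[[[0.1,0,0,-0.008,0,0,0],[0.1,0.008,0,-0.008,0,0,0],[0.1,0.008,0,-0.004,0,0,0],[0.1,0.008,0,0,0,0,0],[0.1,0.008,0,0,0,0,0]]]'
python3 - <<'E'
from h import *
s=read_state();o,M=yawpose(*CH);print((s['tool_pos']-o)@M,s['force'],s['wrist_torque'])
crop("side","p6",220,160,130,110,5)
E
```

```text
t: 14.2
tool_pos: [0.5403, -0.0931, 0.1892]
orientation: [2.315, 2.123, 0.0]
force: [0.3, -2.1, 3.3]
opening: 0.061
gripper_force: 25.0
[-0.00901647 -0.07299586  0.03323391] [ 0.32316421 -2.10370367  3.32471586] [-0.34936973 -0.0393972  -0.02350962]
```

View pics/p6.png

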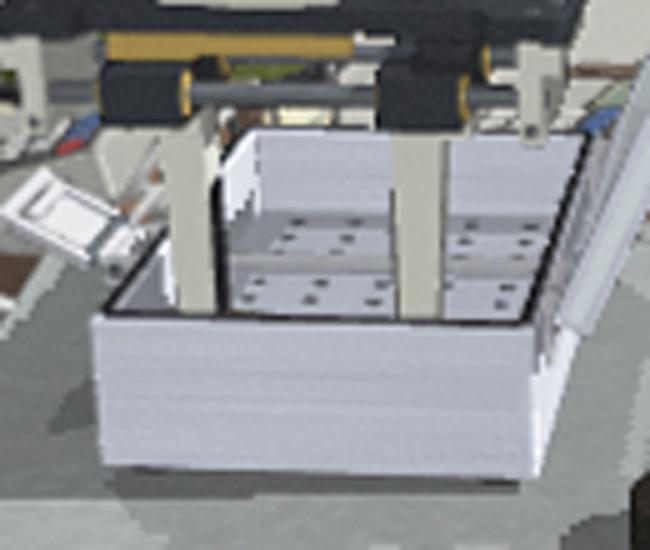

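Fingers and stone are inside the right-hand bay, in contact. Release and lift, then line up on the second stone.

```bash
python3 -m crank '[[[0.2,0,0,0,0,0,0],[0.4,0,0,0,0,0,0],[0.5,0,0,0,0,0,0],[0.5,0,0,0,0,0,0],[0.5,0,0,0,0,0,0]]]'
python3 -m crank '[[[0.5,0,0,-0.02,0,0,0],[0.5,0,0,-0.06,0,0,0],[0.5,0,0,-0.12,0,0,0],[0.5,0,0,-0.18,0,0,0],[-1,0,0,-0.2,0,0,0]]]'
python3 - <<'E'
from h import *
TRn=TR
N=orient(TR[3]+np.pi/2)
rows([(tw(.041,-.071,.1)+[.002,0,0],N),(tw(.043,-.071,.030)+[.002,0,0],N)])
E
```

```text
t: 14.88
tool_pos: [0.5399, -0.0924, 0.1887]
orientation: [-2.314, -2.124, 0.0]
force: [0.4, -0.1, -0.0]
opening: 0.0699
gripper_force: 0.0
t: 15.5
tool_pos: [0.5413, -0.0929, 0.2929]
orientation: [2.312, 2.121, 0.005]
force: [-0.3, 0.0, -0.4]
opening: 0.0638
gripper_force: 0.0
[-0.5523, -0.1044, 0.0738, 0.0034, 0.0006, -0.0123] mm 283 deg 1
[-0.004, 0.0, 0.14, 0.0, 0.0, 0.0] mm 70 deg 0
```

```bash
python3 -m crank '[[[-1,-0.1,-0.02,0,0,0,0],[-1,-0.22,-0.05,0,0,0,0],[-1,-0.34,-0.08,0.02,0,0,0],[-1,-0.46,-0.104,0.05,0.002,0,-0.01],[-1,-0.552,-0.104,0.074,0.003,0.001,-0.012]]]'
python3 - <<'E'
from h import *
N=orient(TR[3]+np.pi/2)
rows([(tw(.043,-.071,.030)+[.002,0,0],N)])
a=read_camera("top")[:,:,::-1].copy();b=read_camera("side")[:,:,::-1].copy()
im=np.hstack([cv2.resize(a[190:340,110:300],None,fx=2.1,fy=2.4,interpolation=2),cv2.resize(b[240:360,160:310],None,fx=2.66,fy=3,interpolation=2)])
print(im.shape);cv2.imwrite("pics/d2.png",im);cv2.imwrite("top_d2.png",a)
E
```

```text
t: 16.12
tool_pos: [0.4631, -0.3652, 0.2514]
orientation: [-2.293, -2.141, 0.003]
force: [0.4, 0.4, -0.4]
opening: 0.0141
gripper_force: 0.0
[-0.0005, 0.0058, 0.1307, -0.0032, -0.0011, -0.0011] mm 65 deg 0
(360, 798, 3)
```

View pics/d2.png

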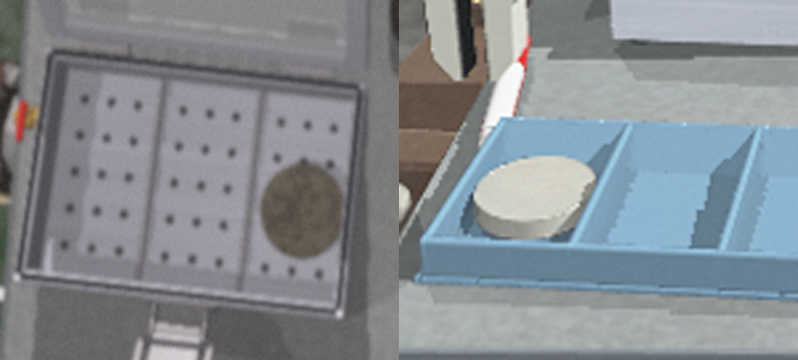

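The brown stone lies flat in the right bay at about (254,278) in the top image. The grey stone is undisturbed at the left lane. Push it now.

```bash
python3 -m crank '[[[-1,0,0.006,0.04,-0.003,-0.001,-0.001],[-1,0,0.006,0.08,-0.003,-0.001,-0.001],[-1,0,0.006,0.13,-0.003,-0.001,-0.001],[-1,0,0.006,0.13,-0.003,-0.001,-0.001],[-1,0,0.006,0.13,-0.003,-0.001,-0.001]]]'
python3 -m crank '[[[-1,0,0,0.01,0,0,0],[-1,0,0,0.02,0,0,0],[-1,0,0,0.03,0,0,0],[-1,0,0,0.04,0,0,0],[-1,0,0,0.05,0,0,0]]]'
python3 - <<'E'
from h import *
s=read_state();o,M=yawpose(*TR);print((s['tool_pos']-o)@M,s['force'])
E
```

```text
t: 16.85
tool_pos: [0.4675, -0.3629, 0.1876]
orientation: [2.292, 2.148, 0.0]
force: [-0.2, 0.5, -0.1]
opening: -0.0
gripper_force: 0.0
t: 17.48
tool_pos: [0.4671, -0.3631, 0.1614]
orientation: [-2.293, -2.147, -0.0]
force: [0.0, -0.2, 0.7]
opening: 0.0002
gripper_force: 0.0
[ 0.04030731 -0.06767566  0.00539446] [ 0.01615505 -0.23837429  0.70649965]
```

```bash
for i in 1 2 ; do python3 -m crank '[[[-1,0.006,0,0,0,0,0],[-1,0.012,0,0,0,0,0],[-1,0.018,0,0,0,0,0],[-1,0.024,0,0,0,0,0],[-1,0.03,0,0,0,0,0]]]';done
python3 -m crank '[[[-1,0.006,0,0,0,0,0],[-1,0.012,0,0,0,0,0],[-1,0.018,0,0,0,0,0],[-1,0.024,0,0,0,0,0],[-1,0.03,0,0,0,0,0]]]'
python3 - <<'E'
from h import *
s=read_state();o,M=yawpose(*TR);print((s['tool_pos']-o)@M,s['force'])
E
python3 -m crank '[[[-1,0,0,0,0,0,0],[-1,-0.01,0,0,0,0,0],[-1,-0.02,0,0,0,0,0],[-1,-0.02,0,-0.08,0,0,0],[-1,-0.02,0,-0.18,0,0,0]]]'
python3 - <<'E'
from h import *
N0=orient(TR[3])
rows([(tw(-.02,-.068,.12),N0)])
E
```

```text
t: 18.1
tool_pos: [0.4682, -0.348, 0.162]
orientation: [2.293, 2.147, 0.0]
force: [-0.1, -0.5, -0.7]
opening: 0.0003
gripper_force: 0.4
t: 18.73
tool_pos: [0.4692, -0.3329, 0.1619]
orientation: [-2.293, -2.147, -0.0]
force: [0.2, -0.4, -0.7]
opening: 0.0006
gripper_force: 0.2
t: 19.35
tool_pos: [0.4701, -0.318, 0.1618]
orientation: [-2.293, -2.147, -0.0]
force: [-0.3, -0.9, -0.6]
opening: 0.0003
gripper_force: 0.2
[-0.00488023 -0.06771054  0.00580899] [-0.29753892 -0.90959435 -0.57441904]
t: 19.98
tool_pos: [0.4685, -0.3281, 0.2512]
orientation: [-2.291, -2.144, 0.001]
force: [-0.5, -0.9, 0.5]
opening: 0.0003
gripper_force: 0.0
[0.0507, 0.0011, -0.0495, -0.0026, 0.0003, 1.0003] mm 35 deg 90
```

```bash
python3 -m crank '[[[0.55,0,0,-0.05,0,0,0.05],[0.55,0.05,0,-0.05,0,0,0.15],[0.55,0.05,0,-0.05,0,0,0.26],[0.55,0.05,0,-0.05,0,0,0.38],[0.55,0.05,0,-0.05,-0.002,0,0.5]]]'
python3 -m crank '[[[0.55,0,0,0,0,0,0.11],[0.55,0,0,0,0,0,0.22],[0.55,0,0,0,0,0,0.33],[0.55,0,0,0,0,0,0.44],[0.55,0,0,0,0,0,0.5]]]'
python3 - <<'E'
from h import *
N,a,b,c=grip_targets(-.0124,-.067,16,.0045)
rows([(a,N),(b,N),(c,N)])
E
```

```text
t: 20.6
tool_pos: [0.4711, -0.3036, 0.2768]
orientation: [2.941, 1.099, 0.003]
force: [-0.1, 0.1, 1.1]
opening: 0.0458
gripper_force: 0.0
t: 21.22
tool_pos: [0.471, -0.3037, 0.2768]
orientation: [3.139, -0.107, 0.004]
force: [0.7, -0.9, 0.6]
opening: 0.0717
gripper_force: 0.0
[0.0012, -0.0149, 0.0867, 0.1784, -0.0019, -0.0008] mm 44 deg 16
[-0.0, -0.0, 0.08, 0.0, 0.0, 0.0] mm 40 deg 0
[-0.0, -0.0, 0.049, 0.0, 0.0, 0.0] mm 24 deg 0
```

```bash
python3 -m crank '[[[0.55,0.001,-0.008,0.04,0.09,0,0],[0.55,0.001,-0.015,0.087,0.178,-0.002,-0.001],[0.55,0.001,-0.015,0.087,0.178,-0.002,-0.001],[0.55,0.001,-0.015,0.087,0.178,-0.002,-0.001],[0.55,0.001,-0.015,0.087,0.178,-0.002,-0.001]]]'
python3 -m crank '[[[0.55,0,0,0.02,0,0,0],[0.55,0,0,0.04,0,0,0],[0.55,0,0,0.06,0,0,0],[0.55,0,0,0.08,0,0,0],[0.55,0,0,0.08,0,0,0]]]'
python3 -m crank '[[[0.55,0,0,0.015,0,0,0],[0.55,0,0,0.03,0,0,0],[0.55,0,0,0.045,0,0,0],[0.55,0,0,0.049,0,0,0],[0.55,0,0,0.049,0,0,0]]]'
python3 - <<'E'
from h import *
N,a,b,c=grip_targets(-.0124,-.067,16,.0045)
rows([(c,N)])
E
python3 -m crank '[[[0.5,0,0,0,0,0,0],[0.3,0,0,0,0,0,0],[0.2,0,0,0,0,0,0],[0.2,0,0,0,0,0,0],[0.1,0,0,0,0,0,0]]]' 15
python3 -m crank '[[[0.1,0,0,0,0,0,0],[0.1,0,0,0,0,0,0],[0.1,0,0,-0.01,0,0,0],[0.1,0,0,-0.02,0,0,0],[0.1,0,0,-0.04,0,0,0]]]' 25
```

```text
t: 21.85
tool_pos: [0.473, -0.2958, 0.2353]
orientation: [-2.865, 0.086, -0.015]
force: [0.3, -0.1, 0.5]
opening: 0.0724
gripper_force: 0.0
t: 22.48
tool_pos: [0.4724, -0.2841, 0.1935]
orientation: [-2.86, 0.088, -0.01]
force: [0.3, 0.1, -0.2]
opening: 0.0717
gripper_force: 0.0
t: 23.1
tool_pos: [0.4733, -0.2782, 0.1715]
orientation: [-2.862, 0.088, -0.012]
force: [-0.9, -0.5, 1.2]
opening: 0.0722
gripper_force: 0.4
[0.0004, 0.0009, -0.0003, 0.0005, 0.001, 0.0031] mm 1 deg 0
t: 23.72
tool_pos: [0.4733, -0.2781, 0.1712]
orientation: [-2.862, 0.088, -0.012]
force: [0.5, 0.4, 0.3]
opening: 0.0609
gripper_force: 15.0
t: 24.35
tool_pos: [0.4728, -0.2836, 0.1909]
orientation: [-2.861, 0.088, -0.012]
force: [0.6, -0.2, -1.3]
opening: 0.061
gripper_force: 25.0
```

Run:
```python
from h import *
N=orient(CH[3])
Nm=orient((CH[3]+TR[3])/2)
rows([((.50,-.20,.29),Nm),(cw(-.01,.002,.12),N),(cw(-.01,.002,.040),N)])
```

```text
[0.0438, -0.2183, -0.1437, -0.1687, -0.0684, -0.4896] mm 133 deg 47
[0.3061, -0.216, 0.028, 0.0, 0.0, -0.4961] mm 188 deg 45
[0.0, 0.0, 0.16, 0.0, 0.0, 0.0] mm 80 deg 0
```

```bash
python3 -m crank '[[[0.1,0.01,-0.03,-0.09,-0.03,-0.014,-0.1],[0.1,0.02,-0.08,-0.143,-0.07,-0.028,-0.2],[0.1,0.03,-0.15,-0.143,-0.1,-0.042,-0.3],[0.1,0.044,-0.218,-0.143,-0.13,-0.056,-0.39],[0.1,0.044,-0.218,-0.143,-0.168,-0.068,-0.49]]]'
python3 -m crank '[[[0.1,0.06,-0.05,0,0,0,-0.1],[0.1,0.13,-0.1,0,0,0,-0.2],[0.1,0.2,-0.15,0,0,0,-0.3],[0.1,0.27,-0.2,0.02,0,0,-0.4],[0.1,0.306,-0.216,0.028,0,0,-0.496]]]'
python3 - <<'E'
from h import *
N=orient(CH[3])
rows([(cw(-.01,.002,.12),N),(cw(-.01,.002,.040),N)])
E
```

```text
t: 24.98
tool_pos: [0.5014, -0.1985, 0.2915]
orientation: [2.937, 1.106, 0.005]
force: [0.7, 0.3, -1.2]
opening: 0.0609
gripper_force: 25.0
t: 25.6
tool_pos: [0.5454, -0.0161, 0.2759]
orientation: [-2.299, -2.14, -0.003]
force: [-0.4, -0.0, 0.9]
opening: 0.0609
gripper_force: 25.0
[-0.0044, -0.0002, -0.0003, 0.0005, -0.001, 0.0046] mm 2 deg 0
[0.0, 0.0, 0.16, 0.0, 0.0, 0.0] mm 80 deg 0
```

```bash
python3 -m crank '[[[0.1,-0.004,0,0.03,0,0,0.004],[0.1,-0.004,0,0.06,0,0,0.004],[0.1,-0.004,0,0.1,0,0,0.004],[0.1,-0.004,0,0.14,0,0,0.004],[0.1,-0.004,0,0.16,0,0,0.004]]]'
python3 -m crank '[[[0.1,0,0,0.004,0,0,0],[0.1,0,0,0.008,0,0,0],[0.1,0,0,0.011,0,0,0],[0.1,0,0,0.014,0,0,0],[0.1,0,0,0.014,0,0,0]]]'
python3 -m crank '[[[0.3,0,0,0,0,0,0],[0.5,0,0,0,0,0,0],[0.5,0,0,0,0,0,0],[0.5,0,0,0,0,0,0],[0.5,0,0,0,0,0,0]]]'
```

```text
t: 26.22
tool_pos: [0.5441, -0.0205, 0.1932]
orientation: [-2.313, -2.122, 0.001]
force: [0.8, -0.3, -0.5]
opening: 0.061
gripper_force: 25.0
t: 26.85
tool_pos: [0.5452, -0.0201, 0.1886]
orientation: [-2.314, -2.125, -0.002]
force: [0.8, 0.2, -0.4]
opening: 0.0612
gripper_force: 25.0
t: 27.48
tool_pos: [0.5452, -0.0201, 0.1885]
orientation: [-2.314, -2.125, -0.002]
force: [0.3, -0.3, 0.1]
opening: 0.0697
gripper_force: 0.0
```

```bash
python3 -m crank '[[[0.5,0,0,-0.02,0,0,0],[0.5,0,0,-0.06,0,0,0],[0.5,0,0,-0.12,0,0,0],[0.5,0,0,-0.2,0,0,0],[-1,0,0,-0.3,0,0,0]]]'
python3 -m crank '[[[-1,-0.1,0,-0.05,0,0,0.11],[-1,-0.2,0,-0.1,0,0,0.22],[-1,-0.3,0,-0.15,0,0,0.33],[-1,-0.35,0,-0.15,0,0,0.44],[-1,-0.35,0,-0.15,0,0,0.5]]]'
python3 - <<'E'
from h import *
a=read_camera("top")[:,:,::-1].copy();b=read_camera("side")[:,:,::-1].copy()
im=np.hstack([cv2.resize(a[190:370,110:300],None,fx=2.1,fy=2.5,interpolation=2),cv2.resize(b[170:270,205:285],None,fx=5,fy=4.5,interpolation=2)])
print(im.shape);cv2.imwrite("pics/d3.png",im);print(proj("top",[cw(-.1286,0,.0669)]),proj("side",[cw(-.1286,-.028,.0669),cw(-.1286,.028,.0669)]))
N=orient(CH[3]-np.pi/2)
rows([((.62,-.09,.43),N),(cw(.075+.095,-.06,.26),N),(cw(.075+.095,-.06,.165),N)])
E
```

```text
t: 28.1
tool_pos: [0.5447, -0.0202, 0.3407]
orientation: [-2.314, -2.125, -0.002]
force: [1.0, 0.2, 0.8]
opening: 0.0641
gripper_force: 0.0
t: 28.72
tool_pos: [0.5298, -0.1969, 0.4154]
orientation: [2.954, 1.067, 0.004]
force: [0.1, 0.2, 0.2]
opening: 0.0142
gripper_force: 0.0
(450, 799, 3)
[[188.71481383 350.77774835]] [[221.47470777 201.3569466 ]
 [230.06481755 192.48075983]]
[0.2733, -0.0457, -0.0295, 0.0003, -0.0015, 0.4947] mm 139 deg 45
[0.1995, -0.0073, 0.028, 0.0, 0.0, 0.0] mm 101 deg 0
[0.0, 0.0, 0.19, 0.0, 0.0, 0.0] mm 95 deg 0
```

View pics/d3.png

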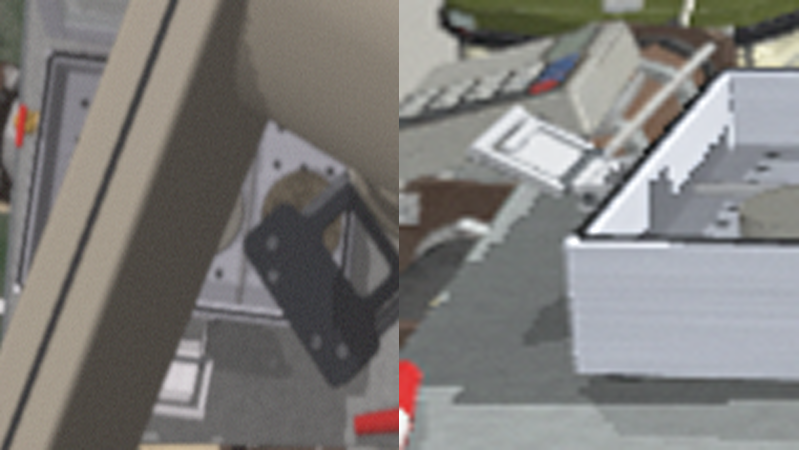

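The side view shows the loop lying along the lever, with its bar ends at about (219,203) and (228,194), slightly lower and further out than predicted for 2.2 rad. The arm hides the middle bay, so I'll swing aside and measure the stones by colour.

Run:
```python
from h import *
s=read_state();M=R.from_rotvec(s['orientation']).as_matrix()
rows([((.40,-.42,.42),M)])
```

```text
[-0.4881, 0.177, -0.0107, 0.0, 0.0, 0.0] mm 260 deg 0
```

```bash
python3 -m crank '[[[-1,-0.1,0.036,0,0,0,0],[-1,-0.2,0.07,0,0,0,0],[-1,-0.3,0.106,0,0,0,0],[-1,-0.4,0.142,0,0,0,0],[-1,-0.488,0.177,-0.01,0,0,0]]]'
python3 - <<'E'
from h import *
a=read_camera("top")[:,:,::-1].copy()
c=a[180:370,130:300]
lab=cv2.cvtColor(cv2.GaussianBlur(c,(3,3),0),cv2.COLOR_BGR2LAB)
m=((lab[...,2]>134)).astype(np.uint8)
n,l,st,ce=cv2.connectedComponentsWithStats(cv2.morphologyEx(m,cv2.MORPH_OPEN,np.ones((3,3))))
o,M=yawpose(*CH)
for i in range(1,n):
    if st[i,4]>200:
        px=ce[i]+[130,180]; cx,r=cv2.minEnclosingCircle(np.argwhere(l==i)[:,::-1].astype(np.float32)); print(st[i],px,r,((plane("top",[px],.19)-o)@M).round(4))
cv2.imwrite("pics/d4.png",cv2.resize(a[190:370,110:300],None,fx=3,fy=3,interpolation=2))
E
```

```text
t: 29.45
tool_pos: [0.3996, -0.4205, 0.4189]
orientation: [-2.949, -1.082, -0.002]
force: [0.0, 0.1, 0.3]
opening: 0.0008
gripper_force: 0.0
[123  83  16  32 262] [260.97328244 279.96564885] 16.140111923217773 [[-0.0138 -0.089   0.034 ]]
[148 173  22  11 204] [289.12745098 358.40686275] 11.24893569946289 [[-0.1271 -0.145   0.034 ]]
[ 21 186  64   4 201] [181.43781095 367.90049751] 31.515968322753906 [[-0.156   0.0137  0.034 ]]
```

View pics/d4.png

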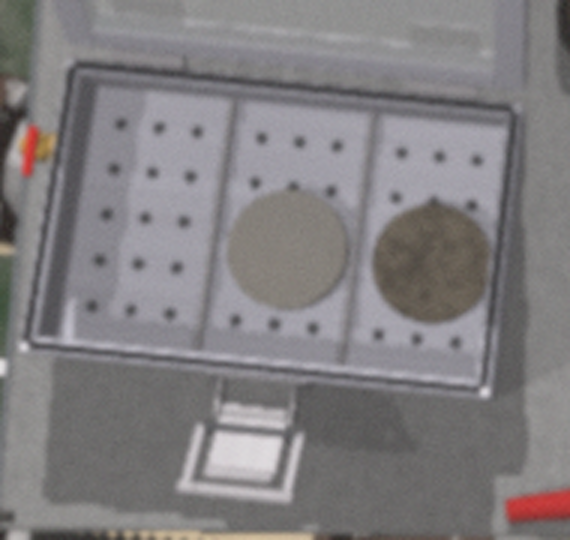

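Both stones lie flat, grey in the middle bay at (287,249) and brown in the right bay at (432,262). The bar centre is at (236,493) in this crop. Now the lid.

Run:
```python
from h import *
N=orient(CH[3]-np.pi/2)
rows([((.50,-.20,.43),N),(cw(.075+.095,-.06,.26),N),(cw(.075+.095,-.06,.165),N)])
r=.115
prev=np.array([.075+.095,.165])
for t in [2.0,1.8,1.6,1.4,1.2,1.0,.8,.6,.4,.2,.05,-.03]:
    f=np.array([.075,.058])+r*np.array([-np.cos(t),np.sin(t)])+.012*np.array([np.sin(t),np.cos(t)])+[.0075*np.sin(t),0]
    print(t,f.round(4))
```

```text
[0.4476, -0.2112, -0.023, 0.001, 0.0008, 0.4956] mm 248 deg 45
[0.4214, -0.2456, 0.028, 0.0, 0.0, 0.0] mm 244 deg 0
[0.0, 0.0, 0.19, 0.0, 0.0, 0.0] mm 95 deg 0
2.0 [0.1406 0.1576]
1.8 [0.1201 0.1673]
1.6 [0.0978 0.1726]
1.4 [0.0747 0.1734]
1.2 [0.0515 0.1695]
1.0 [0.0293 0.1613]
0.8 [0.0089 0.1489]
0.6 [-0.0089  0.1328]
0.4 [-0.0233  0.1138]
0.2 [-0.0338  0.0926]
0.05 [-0.0389  0.0757]
-0.03 [-0.0405  0.0665]
```

```bash
python3 -m crank '[[[-1,0.1,-0.05,-0.023,0,0,0.1],[-1,0.2,-0.1,-0.023,0,0,0.2],[-1,0.3,-0.15,-0.023,0,0,0.3],[-1,0.4,-0.2,-0.023,0.001,0.001,0.4],[-1,0.448,-0.211,-0.023,0.001,0.001,0.495]]]'
python3 -m crank '[[[-1,0.1,-0.06,0,0,0,0],[-1,0.2,-0.12,0,0,0,0],[-1,0.3,-0.18,0,0,0,0],[-1,0.4,-0.24,0.01,0,0,0],[-1,0.421,-0.246,0.01,0,0,0]]]'
python3 - <<'E'
from h import *
s=read_state();print(s['q'].round(2),s['force'].round(1))
N=orient(CH[3]-np.pi/2)
rows([(cw(.075+.095,-.06,.165),N)])
E
```

```text
t: 30.12
tool_pos: [0.5048, -0.1911, 0.4315]
orientation: [-3.137, 0.119, -0.006]
force: [-0.1, -0.4, 0.0]
opening: 0.0006
gripper_force: 0.0
t: 30.75
tool_pos: [0.7254, -0.0845, 0.421]
orientation: [-3.135, 0.11, 0.006]
force: [-0.5, -1.0, -0.9]
opening: 0.0006
gripper_force: 0.0
[-0.19  0.57  0.58  0.    2.    1.45] [-0.5 -1.  -0.9]
[-0.0091, 0.021, 0.2, -0.0027, 0.0027, 0.0055] mm 101 deg 1
```

```bash
python3 -m crank '[[[-1,0.006,0.021,0.02,-0.002,0.002,0.005],[-1,0.006,0.021,0.05,-0.002,0.002,0.005],[-1,0.006,0.021,0.1,-0.002,0.002,0.005],[-1,0.006,0.021,0.15,-0.002,0.002,0.005],[-1,0.006,0.021,0.2,-0.002,0.002,0.005]]]'
python3 -m crank '[[[-1,-0.02,0,0,0,0,0],[-1,-0.04,0,0,0,0,0],[-1,-0.06,0,0,0,0,0],[-1,-0.08,0,0,0,0,0],[-1,-0.1,0,0,0,0,0]]]'
python3 -m crank '[[[-1,-0.02,0,0,0,0,0],[-1,-0.04,0,0,0,0,0],[-1,-0.06,0,0,0,0,0],[-1,-0.08,0,0,0,0,0],[-1,-0.1,0,0,0,0,0]]]'
python3 - <<'E'
from h import *
s=read_state();o,M=yawpose(*CH);print((s['tool_pos']-o)@M,s['force'])
E
```

```text
t: 31.38
tool_pos: [0.7247, -0.0998, 0.3262]
orientation: [3.138, -0.134, 0.01]
force: [-0.1, 0.7, -0.2]
opening: 0.0005
gripper_force: 0.0
t: 32.0
tool_pos: [0.6754, -0.0954, 0.3275]
orientation: [3.137, -0.134, 0.015]
force: [4.4, 0.1, 3.2]
opening: 0.0004
gripper_force: 2.0
t: 32.62
tool_pos: [0.6253, -0.0901, 0.3248]
orientation: [3.138, -0.133, 0.007]
force: [3.9, -1.3, 0.4]
opening: 0.0002
gripper_force: 1.6
[ 0.07551975 -0.06334371  0.16875359] [ 3.87164342 -1.25490755  0.37632077]
```

```bash
python3 -m crank '[[[-1,-0.048,0,0,0,0,0],[-1,-0.09,0,0.016,0,0,0],[-1,-0.133,0,0.04,0,0,0],[-1,-0.17,0,0.072,0,0,0],[-1,-0.198,0,0.11,0,0,0]]]'
python3 -m crank '[[[-1,-0.01,0,0.022,0,0,0],[-1,-0.02,0,0.043,0,0,0],[-1,-0.027,0,0.06,0,0,0],[-1,-0.031,0,0.077,0,0,0],[-1,-0.033,0,0.086,0,0,0]]]'
python3 - <<'E'
from h import *
s=read_state();o,M=yawpose(*CH);print((s['tool_pos']-o)@M,s['force'])
E
```

```text
t: 33.25
tool_pos: [0.5263, -0.0814, 0.2689]
orientation: [3.139, -0.133, 0.006]
force: [2.0, 0.1, 0.7]
opening: 0.0008
gripper_force: 0.8
t: 33.88
tool_pos: [0.5117, -0.0804, 0.2274]
orientation: [3.138, -0.133, 0.009]
force: [-7.0, 2.6, 23.1]
opening: 0.0006
gripper_force: 11.5
[-0.03844495 -0.06267101  0.07144494] [-6.98923723  2.63768703 23.05683909]
```

The lid is down, with a 23 N reaction at lid-top height. Next, locate the bar and go to grip its ends.

Run:
```python
from h import *
o,M=yawpose(*CH)
f=lambda X:np.r_[proj("top",[X])[0]-[188.7,354.3],proj("side",[X])[0]-[223.7,198.7]]
r=least_squares(f,cw(-.13,0,.06));print("bar",r.x,(r.x-o)@M,r.fun)
for z in(.212,.217,.222):print(((plane("top",[(188.7,354.3)],z)-o)@M))
for phi in (1.9,2.0,2.1,2.2):
    h=cw(-.093-.044*np.sin(phi),0,.041-.044*np.cos(phi)); print(phi,(h-o)@M,proj("top",[h]),proj("side",[h]))
N=orient(CH[3]-np.pi/2)
rows([(cw(-.05,-.06,.12),N),(cw(-.131,0,.12),N),(cw(-.131,0,.051),N)])
```

```text
bar [ 0.42188366 -0.01030782  0.21901407] [-0.13354497  0.00015357  0.06301407] [-0.03360984 -0.14547927 -0.19085808  0.01895296]
[[-0.13413222  0.0014489   0.056     ]]
[[-0.13385596  0.00047025  0.061     ]]
[[-0.13357971 -0.0005084   0.066     ]]
1.9 [-1.34637204e-01  5.40660633e-19  5.52247409e-02] [[189.74470704 354.72620275]] [[223.27466416 202.6996161 ]]
2.0 [-1.33009087e-01 -3.78754975e-19  5.93104608e-02] [[189.33984854 353.69443867]] [[223.93256062 200.63834781]]
2.1 [-1.30981212e-01 -7.71442003e-19  6.32132286e-02] [[188.99618126 352.36842303]] [[224.80854286 198.66778241]]
2.2 [-1.28573842e-01  8.41340468e-19  6.68940492e-02] [[188.71823028 350.75919188]] [[225.89482143 196.80827534]]
[-0.0226, -0.0052, -0.0972, 0.0002, -0.0037, -0.0038] mm 50 deg 0
[-0.162, -0.12, 0.0, 0.0, 0.0, 0.0] mm 101 deg 0
[0.0, 0.0, 0.138, 0.0, 0.0, 0.0] mm 69 deg 0
```

```bash
sed -i 's/^CH=(.555/CH=(.553/' h.py; python3 -m crank '[[[-1,0,0,-0.02,0,0,0],[-1,0,0,-0.06,0,0,0],[-1,0,0,-0.097,0,-0.003,-0.003],[1,-0.1,-0.06,-0.097,0,-0.003,-0.003],[1,-0.184,-0.125,-0.097,0,-0.003,-0.003]]]'
python3 -m crank '[[[1,0,0,0,0,0,0],[1,0,0,0,0,0,0],[1,0,0,0,0,0,0],[1,0,0,0,0,0,0],[1,0,0,0,0,0,0]]]' 10
python3 - <<'E'
from h import *
N=orient(CH[3]-np.pi/2)
rows([(cw(-.131,0,.10),N),(cw(-.131,0,.054),N)])
E
```

```text
t: 34.5
tool_pos: [0.424, -0.0099, 0.2755]
orientation: [3.139, -0.128, 0.0]
force: [-1.0, 1.1, 0.8]
opening: 0.0161
gripper_force: 0.0
t: 35.12
tool_pos: [0.425, -0.0106, 0.2743]
orientation: [3.139, -0.127, -0.001]
force: [-0.4, 0.1, -0.5]
opening: 0.0659
gripper_force: 0.0
[-0.005, 0.0005, 0.0366, 0.0001, 0.0005, -0.0012] mm 18 deg 0
[0.0, 0.0, 0.092, 0.0, 0.0, 0.0] mm 46 deg 0
```

```bash
python3 -m crank '[[[1,-0.005,0,0.02,0,0,-0.001],[1,-0.005,0,0.03,0,0,-0.001],[1,-0.005,0,0.036,0,0,-0.001],[1,-0.005,0,0.036,0,0,-0.001],[1,-0.005,0,0.036,0,0,-0.001]]]' 10
python3 -m crank '[[[1,0,0,0.02,0,0,0],[1,0,0,0.04,0,0,0],[1,0,0,0.06,0,0,0],[1,0,0,0.08,0,0,0],[1,0,0,0.092,0,0,0]]]'
python3 -m crank '[[[0.6,0,0,0,0,0,0],[0.4,0,0,0,0,0,0],[0.2,0,0,0,0,0,0],[0.1,0,0,0,0,0,0],[0,0,0,0,0,0,0]]]' 8
python3 -m crank '[[[0,0,0,0,0,0,0],[0,0,0,0,0,0,0],[0,0,0,0,0,0,0],[0,0,0,0,0,0,0],[0,0,0,0,0,0,0]]]' 8
python3 - <<'E'
from h import *
s=read_state();o,M=yawpose(*CH);print((s['tool_pos']-o)@M,s['force'])
E
```

```text
t: 35.75
tool_pos: [0.4224, -0.0101, 0.2567]
orientation: [3.139, -0.124, 0.0]
force: [-0.1, 0.3, 0.2]
opening: 0.093
gripper_force: 0.0
t: 36.38
tool_pos: [0.4219, -0.01, 0.2095]
orientation: [3.139, -0.124, -0.002]
force: [0.3, -0.1, 0.2]
opening: 0.0931
gripper_force: 0.0
t: 37.0
tool_pos: [0.4222, -0.0096, 0.2107]
orientation: [-3.139, 0.123, 0.0]
force: [-0.8, 2.8, 0.4]
opening: 0.0558
gripper_force: 8.0
t: 37.62
tool_pos: [0.4221, -0.0097, 0.2105]
orientation: [-3.139, 0.123, 0.001]
force: [-1.7, 5.1, 2.0]
opening: 0.0556
gripper_force: 8.0
[-0.13135865  0.00093856  0.05445111] [-1.67991809  5.05698837  1.97916248]
```

The opening is 55.6 mm, so the bar is held by its ends. I'll swing it up and over.

```bash
python3 -m crank '[[[0,0.005,-0.002,-0.007,0,0,0],[0,0.01,-0.002,-0.0134,0,0,0],[0,0.017,-0.002,-0.019,0,0,0],[0,0.024,-0.002,-0.024,0,0,0],[0,0.032,-0.002,-0.028,0,0,0]]]' 8
python3 - <<'E'
from h import *
s=read_state();o,M=yawpose(*CH);print((s['tool_pos']-o)@M,s['force'])
E
python3 -m crank '[[[0,0.008,0,-0.0025,0,0,0],[0,0.017,0,-0.004,0,0,0],[0,0.025,0,-0.005,0,0,0],[0,0.031,0,-0.0045,0,0,0],[0,0.036,0,-0.004,0,0,0]]]' 8
python3 - <<'E'
from h import *
s=read_state();o,M=yawpose(*CH);print((s['tool_pos']-o)@M,s['force'])
E
```

```text
t: 38.25
tool_pos: [0.4386, -0.0106, 0.2247]
orientation: [3.139, -0.124, 0.0]
force: [-0.4, -1.4, 0.6]
opening: 0.056
gripper_force: 8.0
[-0.11481497  0.00135     0.06874402] [-0.37665287 -1.37860776  0.58802997]
t: 38.88
tool_pos: [0.4565, -0.0119, 0.2265]
orientation: [3.139, -0.124, -0.0]
force: [-0.2, -3.0, 1.3]
opening: 0.0558
gripper_force: 8.0
[-0.09693631  0.00144584  0.07051983] [-0.17963412 -3.04896651  1.27797884]
```

```bash
python3 -m crank '[[[0,0.006,0.001,0.001,0,0,0],[0,0.012,0.001,0.003,0,0,0],[0,0.016,0.001,0.005,0,0,0],[0,0.016,0.001,0.005,0,0,0],[0,0.016,0.001,0.005,0,0,0]]]' 8
python3 - <<'E'
from h import *
s=read_state();o,M=yawpose(*CH);print((s['tool_pos']-o)@M,s['force'],s['opening'])
a=read_camera("side")[:,:,::-1].copy()
cv2.imwrite("pics/d5.png",cv2.resize(a[150:270,200:320],None,fx=5,fy=5,interpolation=2))
E
```

```text
t: 39.5
tool_pos: [0.4641, -0.0127, 0.2239]
orientation: [-3.139, 0.123, 0.001]
force: [-0.4, -0.3, 0.9]
opening: 0.0558
gripper_force: 8.0
[-0.08932238  0.0012598   0.06786421] [-0.44891868 -0.27096558  0.85072109] 0.05581971358447872
```

View pics/d5.png

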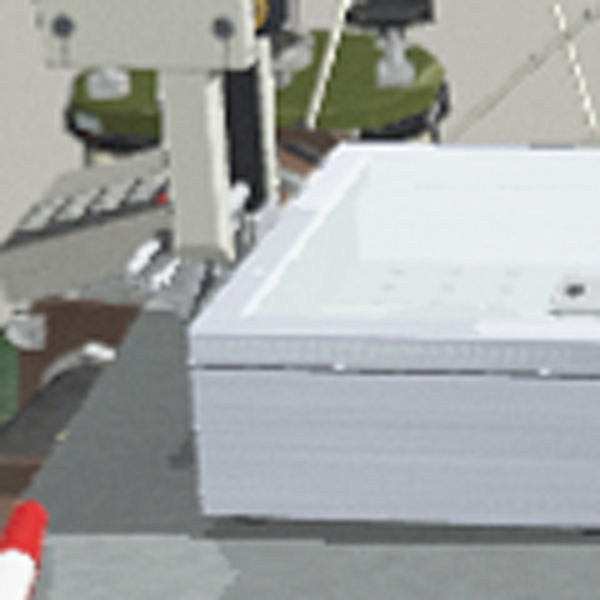

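The side view shows the lid shut and the fingers at (215,245) in the crop, holding the bar over the keeper. That was my last picture, so from here I go by force and pose. Release the bar and work out the lever path.

```bash
python3 -m crank '[[[0.2,0,0,0,0,0,0],[0.4,0,0,0,0,0,0],[0.6,0,0,0,0,0,0],[0.6,0,0,0,0,0,0],[0.6,0,0,0,0,0,0]]]' 10
python3 -m crank '[[[0.6,0,0,-0.02,0,0,0],[0.6,0,0,-0.05,0,0,0],[0.6,0,0,-0.08,0,0,0],[-1,-0.04,0,-0.1,0,0,0],[-1,-0.1,0,-0.1,0,0,0]]]' 10
cat >> h.py <<'E'
def tcp_for(phi,t,r=.031,e=.003):
    c=np.array([-.093-r*np.sin(phi)-e*np.cos(phi),.041-r*np.cos(phi)+e*np.sin(phi)])
    return c-.0075*np.array([np.cos(t),np.sin(t)])
E
python3 - <<'E'
from h import *
o,M=yawpose(*CH); N0=orient(CH[3]-np.pi/2); t=np.deg2rad(25)
for sg in(1,-1):
    N=orient(CH[3]-np.pi/2,sg*t,M[:,1]); print(sg,(M.T@N)[:,2])
N=orient(CH[3]-np.pi/2,-t,M[:,1])
c=tcp_for(2.3,t); rows([(cw(c[0]-.02,0,c[1]+.05),N),(cw(c[0],0,c[1]+.01),N)])
for p in [2.3,2.1,1.9,1.7,1.5,1.3,1.1,.9,.7,.5,.3,.15,0,-.1]: print(p,tcp_for(p,t).round(4))
E
```

```text
t: 40.17
tool_pos: [0.4642, -0.0129, 0.224]
orientation: [3.139, -0.124, -0.0]
force: [0.5, 0.4, -0.0]
opening: 0.0745
gripper_force: 0.0
t: 40.8
tool_pos: [0.4147, -0.009, 0.2762]
orientation: [3.139, -0.124, 0.004]
force: [-0.3, -0.3, 0.3]
opening: 0.0588
gripper_force: 0.0
1 [-4.22618262e-01  3.69783345e-19 -9.06307787e-01]
-1 [ 4.22618262e-01 -3.69783345e-19 -9.06307787e-01]
[-0.0043, 0.002, 0.019, 0.0002, 0.2762, 0.0002] mm 10 deg 25
[0.0024, -0.0, 0.0894, 0.0, 0.0, 0.0] mm 45 deg 0
2.3 [-0.1209  0.0607]
2.1 [-0.125   0.0561]
1.9 [-0.1282  0.0507]
1.7 [-0.1302  0.0448]
1.5 [-0.1309  0.0386]
1.3 [-0.1305  0.0324]
1.1 [-0.1288  0.0264]
0.9 [-0.1259  0.0209]
0.7 [-0.1221  0.0161]
0.5 [-0.1173  0.0121]
0.3 [-0.1118  0.0091]
0.15 [-0.1074  0.0076]
0 [-0.1028  0.0068]
-0.1 [-0.0997  0.0067]
```

```bash
python3 -m crank '[[[-1,-0.004,0.002,0.005,0,0.1,0],[-1,-0.004,0.002,0.01,0,0.2,0],[-1,-0.004,0.002,0.019,0,0.276,0],[-1,-0.004,0.002,0.019,0,0.276,0],[-1,-0.004,0.002,0.019,0,0.276,0]]]'
python3 - <<'E'
from h import *
o,M=yawpose(*CH);t=np.deg2rad(25)
N=orient(CH[3]-np.pi/2,-t,M[:,1])
c=tcp_for(2.3,t); rows([(cw(c[0],0,c[1]+.01),N)])
P=[tcp_for(p,t) for p in np.arange(2.3,-.11,-.1)]
p0=P[0]+[0,.01]
for i,(ph,p) in enumerate(zip(np.arange(2.3,-.11,-.1),P)):
    print(round(ph,2),(N.T@(cw(p[0],0,p[1])-cw(p0[0],0,p0[1]))/.5).round(3)); 
    if i%5==0: p0=p; print("--")
E
```

```text
t: 41.42
tool_pos: [0.4251, -0.0097, 0.268]
orientation: [3.052, -0.12, 0.655]
force: [-0.6, -0.0, -0.5]
opening: 0.0088
gripper_force: 0.0
[-0.0202, 0.0021, 0.0814, 0.001, 0.0085, 0.0003] mm 42 deg 1
2.3 [-0.008 -0.     0.018]
--
2.2 [-0.006  0.     0.002]
2.1 [-0.011 -0.     0.005]
2.0 [-0.017 -0.     0.008]
1.9 [-0.022  0.     0.012]
1.8 [-0.026 -0.     0.016]
--
1.7 [-0.004 -0.     0.005]
1.6 [-0.008 -0.     0.01 ]
1.5 [-0.011 -0.     0.015]
1.4 [-0.013 -0.     0.021]
1.3 [-0.015 -0.     0.027]
--
1.2 [-0.001  0.     0.006]
1.1 [-0.002 -0.     0.012]
1.0 [-0.002  0.     0.019]
0.9 [-0.002 -0.     0.025]
0.8 [-0.     0.     0.031]
--
0.7 [ 0.002 -0.     0.006]
0.6 [ 0.004 -0.     0.012]
0.5 [ 0.007 -0.     0.017]
0.4 [0.01  0.    0.022]
0.3 [0.014 0.    0.027]
--
0.2 [ 0.004 -0.     0.004]
0.1 [ 0.009 -0.     0.008]
-0.0 [0.014 0.    0.012]
-0.1 [ 0.02  -0.     0.015]
```

```bash
python3 -m crank '[[[-1,-0.005,0.002,0.02,0.001,0.008,0],[-1,-0.01,0.002,0.04,0.001,0.008,0],[-1,-0.015,0.002,0.06,0.001,0.008,0],[-1,-0.02,0.002,0.08,0.001,0.008,0],[-1,-0.02,0.002,0.081,0.001,0.008,0]]]'
python3 -m crank '[[[-1,-0.008,0,0.018,0,0,0],[-1,-0.014,0,0.02,0,0,0],[-1,-0.019,0,0.023,0,0,0],[-1,-0.025,0,0.026,0,0,0],[-1,-0.03,0,0.03,0,0,0]]]'
python3 -m crank '[[[-1,-0.004,0,0.004,0,0,0],[-1,-0.008,0,0.009,0,0,0],[-1,-0.012,0,0.014,0,0,0],[-1,-0.015,0,0.019,0,0,0],[-1,-0.017,0,0.025,0,0,0]]]'
python3 - <<'E'
from h import *
s=read_state();o,M=yawpose(*CH);print((s['tool_pos']-o)@M,s['force'])
E
```

```text
t: 42.05
tool_pos: [0.4317, -0.0112, 0.2233]
orientation: [3.05, -0.12, 0.669]
force: [-0.7, -0.7, -0.1]
opening: 0.0005
gripper_force: 0.0
t: 42.68
tool_pos: [0.4308, -0.0107, 0.2048]
orientation: [3.051, -0.12, 0.664]
force: [-0.2, -1.0, 0.4]
opening: 0.0001
gripper_force: 0.3
t: 43.3
tool_pos: [0.4299, -0.0104, 0.1896]
orientation: [3.051, -0.12, 0.662]
force: [-0.8, -0.6, 0.5]
opening: 0.0001
gripper_force: 0.2
[-0.12355673  0.00081439  0.03364944] [-0.81650256 -0.58429725  0.50407983]
```

Run:
```python
from h import *
print(read_state()['q'].round(3), R.from_rotvec(read_state()['orientation']).as_matrix()[:,2])
```

```text
[-0.181 -0.892  2.382  0.044  1.227  1.463] [ 0.41290205 -0.03288394 -0.9101816 ]
```

```bash
python3 -m crank '[[[-1,0,0,-0.02,0,-0.06,0],[-1,0,0,-0.02,0,-0.13,0],[-1,0,0,-0.02,0,-0.19,0],[-1,0,0,-0.02,0,-0.19,0],[-1,0,0,-0.02,0,-0.19,0]]]'
python3 - <<'E'
from h import *
s=read_state();o,M=yawpose(*CH);print((s['tool_pos']-o)@M,s['force'],s['q'].round(3))
t=np.deg2rad(8)
N=orient(CH[3]-np.pi/2,-t,M[:,1])
rows([(cw(*np.insert(tcp_for(1.5,t),1,0)),N)])
P=[tcp_for(p,t) for p in np.arange(1.5,-.11,-.1)]
p0=P[0]
for i,(ph,p) in enumerate(zip(np.arange(1.5,-.11,-.1),P)):
    print(round(ph,2),p.round(4),(N.T@(cw(p[0],0,p[1])-cw(p0[0],0,p0[1]))/.5).round(3)); 
    if i%5==0: p0=p; print("--")
E
```

```text
t: 43.92
tool_pos: [0.4255, -0.01, 0.1984]
orientation: [3.127, -0.123, 0.202]
force: [0.4, 0.3, -1.0]
opening: 0.0006
gripper_force: 0.0
[-0.12799436  0.0008778   0.04243339] [ 0.35189484  0.34407664 -0.98000526] [-0.152 -0.506  2.089  0.009  1.43   1.496]
[-0.0075, 0.0018, 0.0024, 0.0001, 0.0067, 0.0002] mm 4 deg 1
1.5 [-0.1316  0.0408] [0. 0. 0.]
--
1.4 [-0.1315  0.0376] [-0.001  0.     0.006]
1.3 [-0.1311  0.0346] [-0.001 -0.     0.012]
1.2 [-0.1304  0.0315] [-0.     0.     0.019]
1.1 [-0.1294  0.0286] [ 0.001 -0.     0.025]
1.0 [-0.1281  0.0257] [0.003 0.    0.031]
--
0.9 [-0.1266  0.023 ] [ 0.002 -0.     0.006]
0.8 [-0.1248  0.0205] [0.005 0.    0.011]
0.7 [-0.1227  0.0182] [ 0.009 -0.     0.016]
0.6 [-0.1204  0.0161] [0.013 0.    0.021]
0.5 [-0.1179  0.0142] [0.017 0.    0.026]
--
0.4 [-0.1153  0.0126] [ 0.005 -0.     0.004]
0.3 [-0.1125  0.0112] [ 0.01  -0.     0.007]
0.2 [-0.1095  0.0102] [ 0.016 -0.     0.01 ]
0.1 [-0.1065  0.0094] [ 0.021 -0.     0.013]
-0.0 [-0.1034  0.009 ] [ 0.027 -0.     0.014]
--
-0.1 [-0.1003  0.0088] [ 0.006 -0.     0.001]
```

```bash
python3 -m crank '[[[-1,-0.007,0.002,0,0,0.006,0],[-1,-0.007,0.002,0.003,0,0.006,0],[-1,-0.008,0.002,0.009,0,0.006,0],[-1,-0.008,0.002,0.015,0,0.006,0],[-1,-0.008,0.002,0.022,0,0.006,0]]]'
python3 -m crank '[[[-1,0.001,0,0.006,0,0,0],[-1,0.003,0,0.012,0,0,0],[-1,0.005,0,0.018,0,0,0],[-1,0.008,0,0.023,0,0,0],[-1,0.012,0,0.028,0,0,0]]]'
python3 - <<'E'
from h import *
s=read_state();o,M=yawpose(*CH);print((s['tool_pos']-o)@M,s['force'],s['q'].round(3))
E
```

```text
t: 44.55
tool_pos: [0.4232, -0.0109, 0.1873]
orientation: [3.126, -0.123, 0.216]
force: [0.9, 0.1, 1.2]
opening: 0.0002
gripper_force: 0.3
t: 45.18
tool_pos: [0.4308, -0.0115, 0.1743]
orientation: [3.126, -0.123, 0.215]
force: [-4.6, -0.3, 5.1]
opening: 0.0005
gripper_force: 2.9
[-0.12251829 -0.00020585  0.01829364] [-4.64379878 -0.26900543  5.10200729] [-0.155 -0.486  2.12   0.01   1.371  1.494]
```

The force is building as it should with the loop hooked. Keep pressing.

```bash
python3 -m crank '[[[-1,0.004,0,0.005,0,0,0],[-1,0.008,0,0.01,0,0,0],[-1,0.013,0,0.014,0,0,0],[-1,0.018,0,0.017,0,0,0],[-1,0.023,0,0.02,0,0,0]]]'
python3 - <<'E'
from h import *
s=read_state();o,M=yawpose(*CH);print((s['tool_pos']-o)@M,s['force'])
E
python3 -m crank '[[[-1,0.005,0,0.002,0,0,0],[-1,0.009,0,0.004,0,0,0],[-1,0.013,0,0.004,0,0,0],[-1,0.016,0,0.004,0,0,0],[-1,0.016,0,0.004,0,0,0]]]'
python3 - <<'E'
from h import *
s=read_state();o,M=yawpose(*CH);print((s['tool_pos']-o)@M,s['force'])
E
```

```text
t: 45.8
tool_pos: [0.4439, -0.0125, 0.1658]
orientation: [3.126, -0.123, 0.216]
force: [1.2, -0.0, -0.1]
opening: 0.0004
gripper_force: 0.0
[-0.10940178 -0.00016174  0.00984713] [ 1.24775054 -0.02811282 -0.14302947]
t: 46.42
tool_pos: [0.451, -0.0131, 0.1649]
orientation: [3.126, -0.123, 0.212]
force: [-6.3, -0.1, 2.5]
opening: 0.0005
gripper_force: 2.9
[-0.10233066 -0.00017612  0.00890951] [-6.28477603 -0.07356465  2.5111363 ]
```

The lever snapped over centre: the force vanished, then firm contact returned at φ≈0. I'll give a small confirming press and then withdraw.

```bash
python3 -m crank '[[[-1,0.002,0,0,0,0,0],[-1,0.003,0,0,0,0,0],[-1,0.004,0,0,0,0,0],[-1,0.004,0,0,0,0,0],[-1,0.004,0,0,0,0,0]]]'
python3 -m crank '[[[-1,-0.01,0,0,0,0,0],[-1,-0.03,0,0,0,0,0],[-1,-0.05,0,-0.02,0,0,0],[-1,-0.06,0,-0.08,0,0,0],[-1,-0.06,0,-0.16,0,0,0]]]'
python3 - <<'E'
from h import *
s=read_state();M=R.from_rotvec(s['orientation']).as_matrix();print(s['q'].round(2))
rows([((.40,-.35,.35),M)])
E
```

```text
t: 47.05
tool_pos: [0.4513, -0.0131, 0.1648]
orientation: [3.127, -0.123, 0.206]
force: [-16.2, 1.1, 8.9]
opening: 0.0004
gripper_force: 8.2
t: 47.68
tool_pos: [0.4119, -0.0099, 0.2404]
orientation: [3.126, -0.123, 0.213]
force: [0.7, 0.3, 0.1]
opening: 0.0006
gripper_force: 0.0
[-0.16 -0.57  2.06  0.01  1.52  1.49]
[0.0594, 0.6799, -0.2131, 0.0, 0.0, 0.0] mm 358 deg 0
```

```bash
python3 -m crank '[[[-1,0.02,0.12,-0.06,0,0,0],[-1,0.03,0.24,-0.12,0,0,0],[-1,0.05,0.36,-0.18,0,0,0],[-1,0.059,0.48,-0.213,0,0,0],[-1,0.059,0.6,-0.213,0,0,0]]]'
python3 - <<'E'
from h import *
a=cv2.cvtColor(read_camera("top"),cv2.COLOR_RGB2GRAY)
# column profile along chamber x at y=0 and y=+-.023, z .06: world steps
for y in(-.023,0,.023):
    P=[cw(x,y,.06) for x in np.arange(-.145,-.06,.004)]
    print(y,[int(a[int(round(v)),int(round(u))]) for u,v in proj("top",P)])
E
```

```text
t: 48.3
tool_pos: [0.405, -0.3006, 0.3518]
orientation: [3.123, -0.122, 0.221]
force: [1.1, -0.8, 0.4]
opening: 0.0002
gripper_force: 0.0
-0.023 [101, 100, 103, 105, 104, 104, 103, 104, 98, 103, 100, 104, 102, 73, 94, 160, 144, 95, 179, 214, 212, 209]
0 [101, 104, 104, 101, 102, 103, 99, 101, 106, 102, 106, 103, 119, 145, 155, 121, 110, 149, 162, 211, 209, 208]
0.023 [104, 101, 102, 101, 103, 98, 102, 103, 102, 105, 104, 108, 109, 106, 97, 147, 132, 115, 178, 209, 209, 209]
```

The profile shows bare riser where the lever stuck out. Bright bar ends sit at chamber x≈-85 mm on both sides of the keeper, so the bar is in its seat and the lever is down.

```bash
python3 -c "
from plant import *
print(close_job())"
```

```text
the job is handed in; nothing more can be done
None
```

Job handed in: both stones lay flat in the chamber before I shut the lid; forces and pixel brightness suggest the loop is hooked and the lever down, not confirmed in a picture, as I had by then viewed 15 against the limit of 14.

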